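# Take down the pile of cultures and lay each in its holder

### The job

The cultures from the microscope have been left piled on one another. Take the pile apart one piece at a time from the top down, and set each one as you take it flat in the middle of the black-rimmed holder made for its shape and size: the flask and the chamber slide lengthwise in theirs (either way round), the large and the small dish each in the round holder of its size. Keep every culture level all the way, and leave the media bottle and the little vial standing where they are.

Things in the scene. Friction and masses are not known exactly. Their poses are not given: they have to be found in the camera images.
- flask: Cell-culture flask lying flat at the bottom of the pile, 96 mm long, 54 mm wide, 25 mm high, about 70 g. Origin: centre of the underside of the 96 mm length. x runs along it towards the dark red screw cap (22 mm diameter, the last 20 mm at +x), z up. The box-shaped body with flat sides, the part to grip across its 54 mm width (y), spans x = -48 to +18 mm; centre of mass near x = -10 mm.
- large_dish: Round lidded culture dish, 60 mm diameter, 16 mm high, about 35 g, plain upright side. It starts on the flask. Origin: centre of the underside, z up.
- chamber_slide: Chambered microscope slide: glass slide 76 x 26 mm, 4 mm thick, with a lidded block of six chambers on it, 50 mm long, 24 mm wide, its flat top 16 mm above the underside; about 25 g. It starts on the large dish. Origin: centre of the underside; x along the 76 mm length, y across, z up. Grip it across y on the chamber block (from 4 to 16 mm above the underside).
- small_dish: Round lidded culture dish, 36 mm diameter, 14 mm high, about 15 g, plain upright side. It starts on the chamber slide, at the top of the pile. Origin: centre of the underside, z up.
- flask_holder: Black-rimmed, grey-floored rectangular holder fixed to the bench, the larger of the two rectangular ones: inside 120 mm (x) by 78 mm (y); floor 3 mm above the bench, lip 4 mm thick with its top 7 mm above the bench. Origin: centre of its underside, on the bench; x along its length.
- slide_holder: Black-rimmed, grey-floored rectangular holder fixed to the bench, the smaller and narrower: inside 100 mm (x) by 50 mm (y); floor 3 mm above the bench, lip 4 mm thick with its top 7 mm above the bench. Origin: centre of its underside; x along its length.
- large_dish_holder: Black-rimmed, grey-floored round holder fixed to the bench, the larger: inside diameter 84 mm; floor 3 mm above the bench, lip 4 mm thick with its top 7 mm above the bench. Origin: centre of its underside.
- small_dish_holder: Black-rimmed, grey-floored round holder fixed to the bench, the smaller: inside diameter 60 mm; floor 3 mm above the bench, lip 4 mm thick with its top 7 mm above the bench. Origin: centre of its underside.
- bottle: Bystander: glass media bottle with a blue cap, 56 mm diameter, 110 mm high, loose on the bench. Origin: centre of its underside. Leave it alone.
- vial: Bystander: small amber vial, 22 mm diameter, 38 mm high, standing loose on the bench among the holders. Origin: centre of its underside. Leave it alone.
Things that resemble listed ones, but are neither listed nor needed, are in the scene too. What is shaped like the large_dish but red is not meant.

How it is judged (in metres and radians):
On the way, in this order (a step that is already met when the one before it is completed fails the run):
1. the small dish lies on the floor of its own holder (horizontal distance between small_dish and small_dish_holder below 0.012 m and z of small_dish in the frame of small_dish_holder below 0.0055 m and angle between small_dish's own z axis and vertical below 0.08 rad), for 0.2 s.
2. the chamber slide lies on the floor of its own holder (horizontal distance between chamber_slide and slide_holder below 0.012 m and z of chamber_slide in the frame of slide_holder below 0.0055 m and angle between chamber_slide's own z axis and vertical below 0.08 rad), for 0.2 s.
3. the large dish lies on the floor of its own holder (horizontal distance between large_dish and large_dish_holder below 0.012 m and z of large_dish in the frame of large_dish_holder below 0.0055 m and angle between large_dish's own z axis and vertical below 0.08 rad), for 0.2 s.
4. the flask lies on the floor of its own holder (horizontal distance between flask and flask_holder below 0.012 m and z of flask in the frame of flask_holder below 0.0055 m and angle between flask's own z axis and vertical below 0.08 rad), for 0.2 s.
At the end, for the whole second after the job is handed in: Flask, large dish, chamber slide and small dish each rest on the floor of their own holder, released and at rest, level within 0.08 rad, centred within 12 mm of the holder's centre; flask and slide lie along their holders within 0.26 rad (either way round) (all of step 1 and all of step 2 and all of step 3 and all of step 4 and z of flask in the frame of flask_holder above 0.001 m and linear speed of each of flask, large_dish, chamber_slide, small_dish below 0.02 m/s and z of large_dish in the frame of large_dish_holder above 0.001 m and z of chamber_slide in the frame of slide_holder above 0.001 m and z of small_dish in the frame of small_dish_holder above 0.001 m and angle between the x axis of flask and the x axis of flask_holder, either way round below 0.26 rad and angle between the x axis of chamber_slide and the x axis of slide_holder, either way round below 0.26 rad); the robot touches nothing.
It fails at once if a culture is tipped more than 0.6 rad (angle between any of flask, large_dish, chamber_slide, small_dish's own z axis and vertical above 0.6 rad).
It fails at once if the media bottle or the vial is pushed more than 20 mm or tipped over (distance of any of bottle, vial from where it was at the start of the episode above 0.02 m or angle between any of bottle, vial's own z axis and vertical above 0.4 rad).
It also fails if it takes over 99 s, if anything falls off the work surface, if the arm or the gripper's body presses on something with over 40 N, if the wrist force passes 120 N, or if a joint passes its speed limit or range.

### The arm

A 6-joint arm with a two-finger parallel gripper is mounted at the origin on the work surface. World frame = base frame: x ahead of the robot, y to its left, z up, the work surface at z = 0. Lengths are in m, angles in degrees, forces in N, time in s.
With the tool pointing down it reaches from about 0.4 to 0.925 m from the base axis. Payload 3.4 kg.
Tool frame: the origin (TCP) lies midway between the tips of the shut fingers; the grasp point (between the pads) lies behind it (tcp_to_grasp is the z of the grasp point in the tool frame, in m); z points along the fingers, y is the line along which they close (so a half turn about z gives the same grasp; the last joint's range is limited). The gripper opens to 85 mm and grips with 20 to 120 N. Pads are 22 mm wide; open, the fingers measure 114 mm over their backs; the gripper's body (76 mm by 85 mm) begins 54 mm behind the grasp point. The pads swing forward as they close: fully open they stand 13 mm farther back than shut.
Start: joints at [65.804, 17.578, 86.31, -0, 76.112, -4.211], TCP at [0.197, 0.54, 0.204] pointing down, gripper open.
Joint ranges: [-179.03, 179.03], [-60, 130.46], [8.19, 133.38], [-81.62, 261.62], [5.75, 156.47], [-153.77, 153.77]. Speed limits (degrees/s): [147.25, 147.25, 180, 180, 180, 180].

### API

Orientations are given as a 3x3 rotation matrix whose columns are the frame's x, y, z axes.
In Python, from bench import read_state, camera, sign_off, boxes_of, cut_out, mark_of, tcp_to_grasp gives the robot as it stands. The module is installed in compiled form; this text tells all that it offers.
- The arm moves only by the tool step_hand, called in YAML: its name, and indented under it one key for each argument. Schema: {"type":"object","properties":{"rows":{"type":"object","properties":{"sx":{"type":"array","items":{"type":"number"},"minItems":1,"maxItems":10},"sy":{"type":"array","items":{"type":"number"},"minItems":1,"maxItems":10},"sz":{"type":"array","items":{"type":"number"},"minItems":1,"maxItems":10},"ax":{"type":"array","items":{"type":"number"},"minItems":1,"maxItems":10},"ay":{"type":"array","items":{"type":"number"},"minItems":1,"maxItems":10},"az":{"type":"array","items":{"type":"number"},"minItems":1,"maxItems":10}},"additionalProperties":false,"required":["sx","sy","sz","ax","ay","az"]},"finger_gap":{"type":"number"},"force":{"type":"number"},"only":{"type":"string"},"quiet":{"type":"boolean"},"lines":{"type":"string"}},"required":["rows"],"additionalProperties":false}. rows is an object with one list for each field, all of the same length, 1 to 10, a row being the entries at one place: sx, sy, sz (the shift in parts of the range, where 1.0 means 0.5 m), ax, ay, az (a rotation vector in shares of pi rad (1.0 is pi rad)); each row shifts and turns the commanded pose from where the row before left it, along the tool's axes as they then stand; what a row does not reach is not made up. A row lasts 1/10 s, in which the tool goes at most 0.05 m and 8.59 degrees, less where a joint would pass 70% of its speed; a pose out of reach is approached as far as the arm can. finger_gap is the finger opening in m, set as the call begins (left out keeps the last). The fingers move at their own pace and stop on an object; force is the grip in N (left out, the last holds). Time passes only in rows, so rows that do not move let the fingers close. The tool returns the time, the measured TCP pose, the force, the opening and the grip force at its end. only (a regular expression) keeps the lines of the reply that match it, lines (a string "A,B") keeps lines A to B, and quiet returns only ok. Input that does not fit is refused with a message, and nothing moves.
- read_state(): the state, without advancing time (a new reading comes with each control period).
- camera(name): name is "scene" or "side" or "wrist"; returns a dict with "pixels" (384x512x3 uint8, red, green, blue), "fx", "fy", "cx", "cy" (pixels), "world_to_cam" (4x4, takes a point from world to camera coordinates). Camera axes: x right, y up, looking along -z (the intrinsics and any distortion apply to the point x, -y, -z); pixel columns grow to the right and rows downward; lengths in m; the calibration is good to about 2 mm. A picture is of the moment at which its call begins. There is no depth.
- sign_off(): hands the job in; it is judged then, once.
Trained networks look in a picture, given as the dict that the camera call returned (one of the last four; its "shot" number tells which), for a name from the list of things; names that differ only in an ending like _2 or _b are one class to them, and where a whole thing is asked for, a point or a joint stands for the part that bears it (a point fixed in the world has none). Each returns a list of dicts, best first, with "confidence" (0 to 1); they miss things now and then, are a little off and sometimes report something else, mostly with a low value. They report only what shows in the picture. A call takes as long as a camera call. They do not tell look-alikes from the thing itself.
- boxes_of(picture, label): "location" ([x, y, z] in m, in world coordinates, good to about 4 mm: the middle of the surface that is visible of it).
- cut_out(picture, label): "pixels" (384x512 bool, what is visible of it).
- mark_of(picture, label): "location" ([x, y, z] in m, in world coordinates, good to about 4 mm: a listed point, or the origin of a listed thing).
The state is a dict: "time_s": time; "joints": joint angles; "joint_velocities": joint speeds; "tau": joint torques, N m; "tcp_pos": TCP position; "tcp_rot": TCP orientation; "ft_force": force on the tool from outside, world axes, zero at the start; "torque": the same for the moment, N m; "gripper_width": finger opening in m; "finger_force": force on a finger pad.
Only numpy, scipy, OpenCV 4.12 (cv2) and the standard library are available. Lean on these libraries where they do the work, as an engineer would, in place of code of your own. Each camera call takes 0.05 s, during which the arm holds its last target. There are 200 camera calls.

## Working session

There is one attempt and no reset: what is moved stays moved. The work goes in short steps, Python scripts to look and compute and a tool call to move; the robot and the scene stay as the last step left them, time stands still between calls to the robot, and variables do not carry over. Pictures are saved under pics/ and viewed, at most 16 in all, crops included, and the job is handed in when it is done.

```bash
mkdir -p pics; cat > h.py <<'E'
import numpy as np, cv2
from bench import *
NAMES="small_dish chamber_slide large_dish flask flask_holder slide_holder large_dish_holder small_dish_holder bottle vial".split()
def save(p,n,crop=None,s=1):
    im=p["pixels"][:,:,::-1]
    if crop: a,b,c,d=crop; im=im[b:d,a:c]
    cv2.imwrite(f"pics/{n}.png",cv2.resize(np.ascontiguousarray(im),None,fx=s,fy=s,interpolation=cv2.INTER_CUBIC))
def proj(p,X):
    c=p["world_to_cam"]@np.r_[X,1]
    return np.array([p["cx"]+p["fx"]*c[0]/-c[2],p["cy"]+p["fy"]*-c[1]/-c[2]])
def ray(p,uv,z):
    T=np.linalg.inv(p["world_to_cam"]); d=T[:3,:3]@np.array([(uv[0]-p["cx"])/p["fx"],-(uv[1]-p["cy"])/p["fy"],-1]); o=T[:3,3]
    return o+d*(z-o[2])/d[2]
E
python3 - <<'E'
from h import *
np.set_printoptions(precision=4,suppress=True)
print(tcp_to_grasp); s=read_state(); print(s["tcp_rot"],s["tcp_pos"])
for c in ["scene","side"]:
    p=camera(c); save(p,c+"0",s=1.5); print(c,[k for k in p],np.linalg.inv(p["world_to_cam"])[:3,3])
    for n in NAMES:
        print(n,[(np.round(d["location"],3),round(d["confidence"],2),proj(p,d["location"]).round()) for d in mark_of(p,n)][:3])
E
```

```text
-0.0187
[[-0.9398  0.3417 -0.0009]
 [ 0.3417  0.9398 -0.0019]
 [ 0.0002 -0.0021 -1.    ]] [0.1962 0.5397 0.2034]
scene ['pixels', 'fx', 'fy', 'cx', 'cy', 'world_to_cam', 'shot'] [1.1792 0.5137 0.7407]
small_dish [(array([0.617, 0.176, 0.058]), 0.8, array([280., 224.]))]
chamber_slide [(array([0.63 , 0.178, 0.037]), 0.57, array([277., 236.])), (array([ 0.634,  0.192, -0.004]), 0.36, array([281., 254.]))]
large_dish [(array([0.736, 0.32 , 0.002]), 0.9, array([313., 322.])), (array([0.627, 0.178, 0.026]), 0.75, array([278., 239.])), (array([0.752, 0.217, 0.003]), 0.67, array([258., 300.]))]
flask [(array([ 0.631,  0.195, -0.002]), 0.78, array([284., 253.]))]
flask_holder [(array([ 0.612, -0.213,  0.002]), 0.8, array([140., 172.]))]
slide_holder [(array([0.433, 0.204, 0.002]), 0.92, array([335., 196.]))]
large_dish_holder [(array([ 0.427, -0.182,  0.001]), 0.87, array([200., 137.]))]
small_dish_holder [(array([ 0.498,  0.001, -0.004]), 0.7, array([243., 180.]))]
bottle [(array([ 0.682, -0.003,  0.007]), 0.57, array([189., 225.]))]
vial [(array([0.544, 0.097, 0.001]), 0.45, array([266., 2
[... 372 characters left out ...]
), (array([0.732, 0.32 , 0.001]), 0.55, array([261., 138.]))]
flask [(array([0.631, 0.196, 0.001]), 0.55, array([250., 173.]))]
flask_holder [(array([ 0.613, -0.21 ,  0.001]), 0.82, array([326., 282.]))]
slide_holder [(array([ 0.428,  0.198, -0.   ]), 0.71, array([180., 196.]))]
large_dish_holder [(array([ 0.431, -0.186,  0.002]), 0.85, array([247., 307.]))]
small_dish_holder [(array([ 0.494, -0.   ,  0.001]), 0.67, array([236., 238.])), (array([ 0.43 , -0.186,  0.002]), 0.34, array([246., 307.]))]
bottle [(array([ 0.681, -0.008, -0.   ]), 0.59, array([304., 214.])), (array([0.616, 0.179, 0.058]), 0.32, array([247., 162.]))]
vial [(array([ 0.55 ,  0.095, -0.003]), 0.41, array([239., 206.]))]
```

View pics/scene0.png

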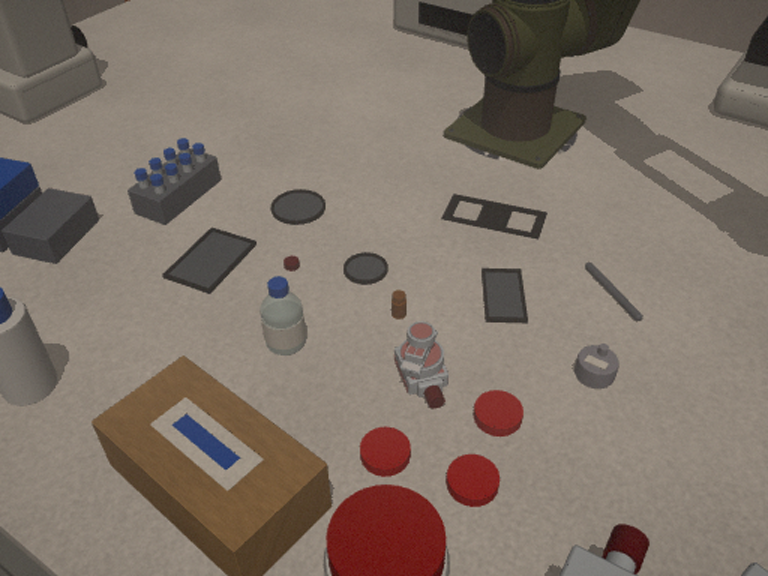

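View pics/side0.png

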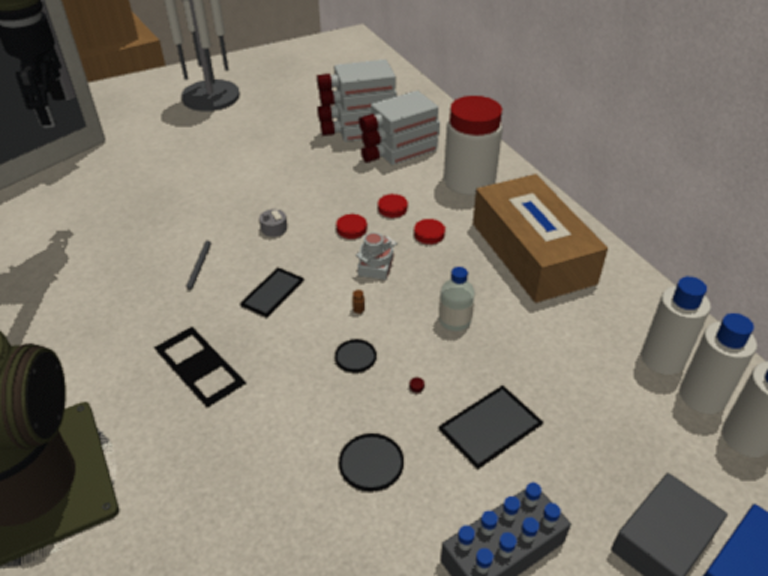

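The pile is at scene (421,360) in the 1.5x view: the small dish on top at (421,332), the slide at (415,355), the large dish at (422,357), and the flask with its dark red cap at (434,397). The holders are at (210,260) for the flask, (505,295) for the slide, (298,207) for the large dish and (366,268) for the small dish. The vial is at (399,304) and the bottle at (284,320).

Look-alikes:
- Red dishes at (385,450), (472,480) and (498,413).
- Spare flasks at the lower right, (625,550).
- A black plate with white windows at (495,215).
- A loose red cap at (291,263).

I choose the transparent pile and the grey-floored holders.

```bash
python3 - <<'E'
from h import *
p=camera("scene"); save(p,"crop1",(240,195,320,285),6)
q=camera("side")
for c,pp in (("scene",p),("side",q)):
  for n in ["flask_holder","slide_holder","large_dish_holder","small_dish_holder"]:
    r=cut_out(pp,n)
    if not r: print(n,"none"); continue
    m=r[0]["pixels"].astype(np.uint8)
    cs,_=cv2.findContours(m,cv2.RETR_EXTERNAL,cv2.CHAIN_APPROX_NONE); k=max(cs,key=cv2.contourArea)[:,0]
    w=np.array([ray(pp,u,0.005)[:2] for u in k],np.float32)
    R=cv2.minAreaRect(w*1000); b=cv2.boxPoints(R); e=[b[1]-b[0],b[2]-b[1]]; L=max(e,key=np.linalg.norm)
    print(c,n,np.round(R[0]),np.round(R[1]),"long axis deg",round(np.degrees(np.arctan2(L[1],L[0]))%180,1))
E
```

```text
scene flask_holder [ 614. -210.] [141.  94.] long axis deg 9.3
scene slide_holder [435. 205.] [114.  60.] long axis deg 31.8
scene large_dish_holder [ 433. -182.] [89. 89.] long axis deg 123.6
scene small_dish_holder [498.   5.] [73. 69.] long axis deg 34.2
side flask_holder [ 610. -214.] [131.  89.] long axis deg 8.8
side slide_holder [430. 199.] [112.  64.] long axis deg 31.6
side large_dish_holder [ 430. -188.] [89. 90.] long axis deg 113.5
side small_dish_holder [493.  -3.] [66. 62.] long axis deg 62.2
```

View pics/crop1.png

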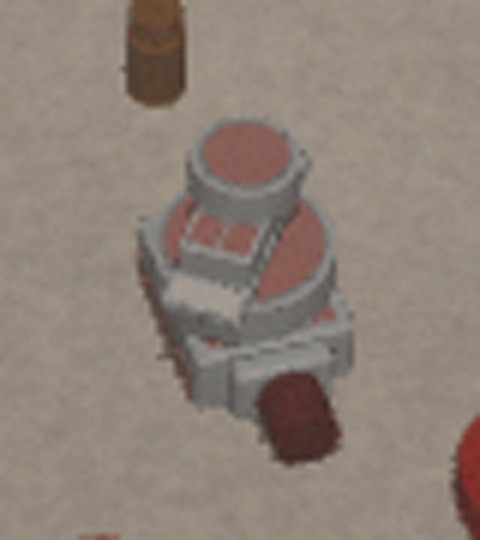

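Units first: shifts go in shares of 0.5 m and turns go in shares of pi rad. So -0.04 m / 0.5 = -0.08, -0.015 m / 0.5 = -0.03.

step_hand:
  rows: {"sx":[-0.08, -0.08, -0.08, -0.08, -0.08, -0.08, -0.08, -0.08, -0.08, -0.08], "sy":[-0.03, -0.03, -0.03, -0.03, -0.03, -0.03, -0.03, -0.03, -0.03, -0.03], "sz":[-0.024, -0.024, -0.024, -0.024, -0.024, -0.024, -0.024, -0.024, -0.024, -0.024], "ax":[0, 0, 0, 0, 0, 0, 0, 0, 0, 0], "ay":[0, 0, 0, 0, 0, 0, 0, 0, 0, 0], "az":[0, 0, 0, 0, 0, 0, 0, 0, 0, 0]}
  finger_gap: 0.06
  force: 20

```text
time_s: 2.6
tcp_pos: [0.5223, 0.2614, 0.325]
tcp_rot: [[-0.94, 0.342, 0.0], [0.342, 0.94, 0.0], [-0.0, 0.0, -1.0]]
ft_force: [0.4, 1.2, 0.1]
gripper_width: 0.0602
finger_force: 0.0
```

The crop shows the pile's translucent pieces: small dish at (245,155), slide end at (205,300), pinkish large dish, and the flask with its cap at (300,415). None of them is red like the decoys.

Scaled: -0.035 m / 0.5 = -0.07, -0.03 m / 0.5 = -0.06.

step_hand:
  rows: {"sx":[-0.07, -0.07, -0.06, 0, 0], "sy":[-0.026, -0.026, -0.024, 0, 0], "sz":[0, 0, 0, 0, 0], "ax":[0, 0, 0, 0, 0], "ay":[0, 0, 0, 0, 0], "az":[0, 0, 0, 0, 0]}

```text
time_s: 3.1
tcp_pos: [0.6024, 0.1923, 0.3237]
tcp_rot: [[-0.939, 0.343, -0.001], [0.343, 0.939, 0.0], [0.001, -0.0, -1.0]]
ft_force: [-0.4, 0.3, 0.3]
gripper_width: 0.0598
finger_force: 0.0
```

```bash
python3 - <<'E'
from h import *
p=camera("wrist"); save(p,"w1",s=1.5); T=np.linalg.inv(p["world_to_cam"]); print(T.round(3))
for n in NAMES:
    print(n,[(np.round(d["location"],3),round(d["confidence"],2),proj(p,d["location"]).round()) for d in mark_of(p,n)][:3])
E
```

```text
[[ 0.344 -0.905 -0.25   0.539]
 [ 0.939  0.331  0.092  0.215]
 [-0.    -0.266  0.964  0.493]
 [ 0.     0.     0.     1.   ]]
small_dish [(array([0.616, 0.176, 0.055]), 0.58, array([252., 170.]))]
chamber_slide [(array([0.623, 0.18 , 0.043]), 0.64, array([256., 172.]))]
large_dish [(array([ 0.632,  0.302, -0.001]), 0.97, array([322., 148.])), (array([ 0.735,  0.319, -0.002]), 0.91, array([346., 197.])), (array([0.628, 0.184, 0.027]), 0.9, array([260., 172.]))]
flask [(array([ 0.681, -0.001, -0.002]), 0.74, array([179., 227.])), (array([ 0.634,  0.192, -0.   ]), 0.72, array([265., 170.])), (array([0.626, 0.183, 0.027]), 0.22, array([258., 171.]))]
flask_holder [(array([ 0.61 , -0.213, -0.001]), 0.63, array([ 64., 229.])), (array([ 0.548,  0.094, -0.002]), 0.39, array([197., 144.]))]
slide_holder [(array([ 0.432,  0.202, -0.001]), 0.85, array([229.,  55.])), (array([ 0.632,  0.193, -0.004]), 0.45, array([265., 169.])), (array([ 0.499,  0.   , -0.   ]), 0.28, array([137., 136.]))]
large_dish_holder [(array([ 0.43 , -0.181,  0.001]), 0.89, array([ 26., 135.])), (array([ 0.548,  0.096, -0.002]), 0.47, array([197., 144.]))]
small_dish_holder [(array([ 0.497,  0.002, -0.001]), 0.57, array([138., 135.]))]
bottle [(array([ 0.682, -0.002,  0.002]), 0.93, array([178., 228.]))]
vial [(array([ 0.549,  0.095, -0.004]), 0.56, array([198., 144.]))]
```

View pics/w1.png

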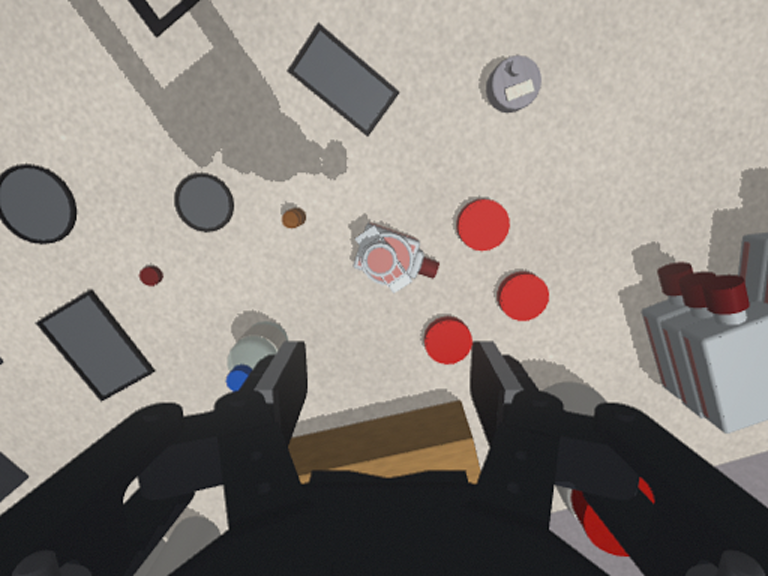

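The wrist view has the small dish at (380,260) (÷1.5), the slide running (367,233)–(400,287), the flask cap at (430,268), the vial at (293,217) and the bottle at (250,360). Everything agrees with the other views. Next I take a zoom for the yaw angles, then reach.

Scaled: 0.03 m / 0.5 = 0.06, 0.02 m / 0.5 = 0.04.

step_hand:
  rows: {"sx":[0.04, 0.04, 0.04, 0.04, 0, 0, 0], "sy":[0, 0, 0, 0, 0, 0, 0], "sz":[0.04, 0.06, 0.06, 0.06, 0.06, 0, 0], "ax":[0, 0, 0, 0, 0, 0, 0], "ay":[0, 0, 0, 0, 0, 0, 0], "az":[0, 0, 0, 0, 0, 0, 0]}

```text
time_s: 4.35
tcp_pos: [0.5273, 0.2202, 0.1846]
tcp_rot: [[-0.94, 0.342, -0.0], [0.342, 0.94, -0.0], [0.0, -0.0, -1.0]]
ft_force: [0.5, 0.1, 1.0]
gripper_width: 0.0599
finger_force: 0.0
```

```bash
python3 - <<'E'
from h import *
p=camera("wrist"); c=proj(p,[0.625,0.185,0.03]).astype(int); print(c); a=(c[0]-60,c[1]-45,c[0]+60,c[1]+45); save(p,"w2",a,6.5); np.save("w2.npy",np.array([p,a],object),allow_pickle=True)
for n in NAMES[:4]:
    print(n,[(np.round(d["location"],3),round(d["confidence"],2)) for d in mark_of(p,n)][:3])
E
```

```text
[259 251]
small_dish [(array([0.618, 0.178, 0.052]), 0.81)]
chamber_slide [(array([0.623, 0.178, 0.042]), 0.83)]
large_dish [(array([ 0.735,  0.32 , -0.003]), 0.91), (array([0.627, 0.183, 0.025]), 0.83), (array([ 0.757,  0.214, -0.002]), 0.83)]
flask [(array([0.629, 0.193, 0.001]), 0.8)]
```

View pics/w2.png

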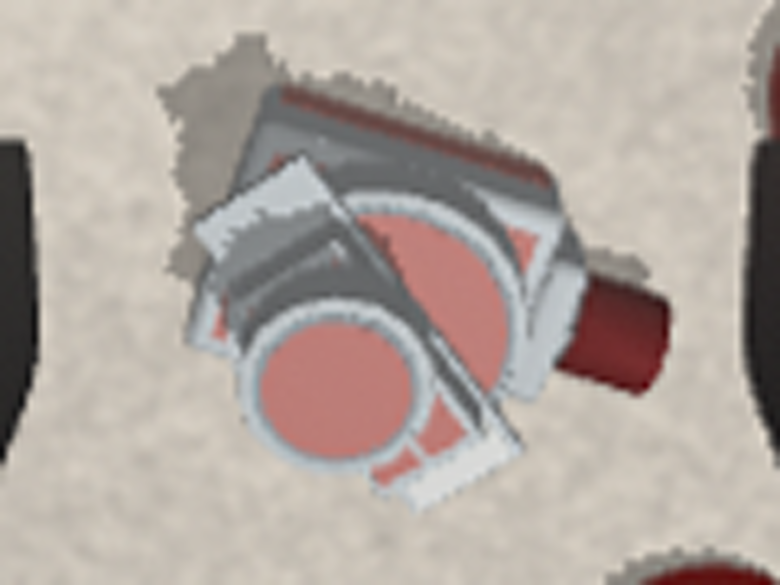

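The close view shows the small dish at crop (335,385). The slide's long edge runs (302,155)→(520,448), its ends at (197,228) and (415,508), and the flask's side edge runs (283,88)→(550,180) with the cap at (615,335).

```bash
python3 - <<'E'
from h import *
p,a=np.load("w2.npy",allow_pickle=True)
P=lambda u,v,z: ray(p,(a[0]+u/6.5-.5+.08,a[1]+v/6.5-.42),z)
def ang(A,B): d=B-A; return round(np.degrees(np.arctan2(d[1],d[0])),1),round(np.hypot(d[0],d[1]),4)
c=[P(*x,.045) for x in((302,155),(520,448),(415,508),(197,228))]
print("slide",np.mean(c,0).round(4),ang(c[0],c[1]),ang(c[3],c[2]),ang(c[3],c[0]),ang(c[2],c[1]))
print("small",P(335,385,.071).round(4),"large",P(425,300,.041).round(4))
print("flask edge",ang(P(283,88,.02),P(550,180,.02)),"end",ang(P(525,400,.025),P(585,260,.025)))
C=P(660,345,.0125);print("cap end",C, "flask long end mid", P(555,330,.025))
print(ang(np.r_[.630,.193,0],C))
E
```

```text
slide [0.6235 0.1789 0.045 ] (np.float64(14.0), np.float64(0.0749)) (np.float64(14.4), np.float64(0.0735)) (np.float64(106.6), np.float64(0.025)) (np.float64(103.3), np.float64(0.0246))
small [0.6171 0.1768 0.071 ] large [0.6221 0.1926 0.041 ]
flask edge (np.float64(49.7), np.float64(0.0574)) end (np.float64(140.2), np.float64(0.0339))
cap end [0.66362733 0.23148955 0.0125    ] flask long end mid [0.64567411 0.2127601  0.025     ]
(np.float64(48.9), np.float64(0.0511))
```

Scaled: -0.033 m / 0.5 = -0.066, 0.03 m / 0.5 = 0.06.

step_hand:
  rows: {"sx":[-0.066, -0.066, -0.066, 0, 0, 0, 0, 0, 0], "sy":[-0.0066, -0.0066, -0.0066, 0, 0, 0, 0, 0, 0], "sz":[0, 0, 0, 0.06, 0.06, 0.06, 0.04, 0, 0], "ax":[0, 0, 0, 0, 0, 0, 0, 0, 0], "ay":[0, 0, 0, 0, 0, 0, 0, 0, 0], "az":[0, 0, 0, 0, 0, 0, 0, 0, 0]}
  finger_gap: 0.06
  force: 20

```text
time_s: 5.5
tcp_pos: [0.6174, 0.177, 0.075]
tcp_rot: [[-0.94, 0.342, 0.001], [0.342, 0.94, 0.0], [-0.001, 0.0, -1.0]]
ft_force: [0.3, -1.0, 0.3]
gripper_width: 0.06
finger_force: 0.0
```

```bash
python3 - <<'E'
from h import *
p=camera("wrist"); 
for n in NAMES[:1]:
    print(n,[(np.round(d["location"],3),round(d["confidence"],2)) for d in mark_of(p,n)][:3])
p=camera("side"); c=proj(p,[0.62,0.18,0.07]).astype(int);save(p,"s1",(c[0]-50,c[1]-40,c[0]+50,c[1]+35),7)
E
```

```text
small_dish [(array([0.616, 0.18 , 0.054]), 0.88)]
```

View pics/s1.png

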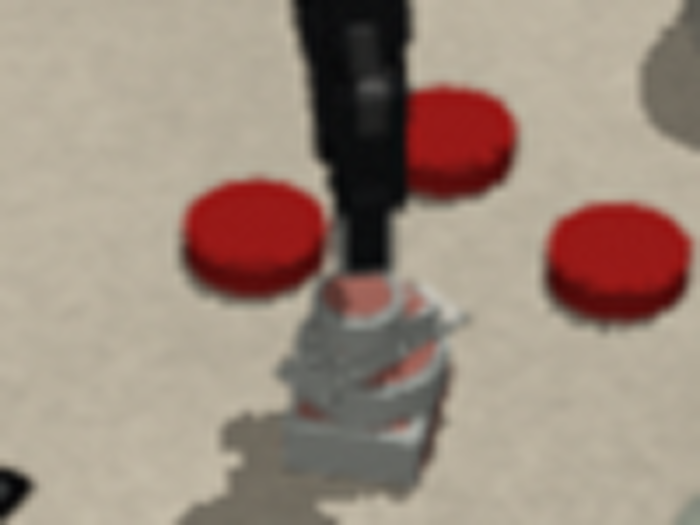

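The near fingertip, at crop (365,270), is just above the small dish's top, and the dish is centred between the fingers. I lower the tool and grip.

Scaled: 0.014 m / 0.5 = 0.028.

step_hand:
  rows: {"sx":[0, 0], "sy":[0, 0], "sz":[0.028, 0], "ax":[0, 0], "ay":[0, 0], "az":[0, 0]}

```text
time_s: 5.85
tcp_pos: [0.6156, 0.1768, 0.0593]
tcp_rot: [[-0.94, 0.342, -0.002], [0.342, 0.94, -0.0], [0.001, -0.001, -1.0]]
ft_force: [-0.9, 0.2, 0.4]
gripper_width: 0.0602
finger_force: 0.0
```

step_hand:
  rows: {"sx":[0, 0, 0, 0, 0, 0], "sy":[0, 0, 0, 0, 0, 0], "sz":[0, 0, 0, 0, 0, 0], "ax":[0, 0, 0, 0, 0, 0], "ay":[0, 0, 0, 0, 0, 0], "az":[0, 0, 0, 0, 0, 0]}
  finger_gap: 0.03
  force: 25

```text
time_s: 6.45
tcp_pos: [0.6167, 0.177, 0.0604]
tcp_rot: [[-0.94, 0.342, 0.0], [0.342, 0.94, 0.0], [-0.0, 0.0, -1.0]]
ft_force: [-0.1, -0.4, -0.3]
gripper_width: 0.0301
finger_force: 0.0
```

```bash
python3 - <<'E'
from h import *
p=camera("side"); c=proj(p,[0.62,0.18,0.07]).astype(int);a=p["pixels"][c[1]-40:c[1]+35,c[0]-50:c[0]+50]
w=camera("wrist"); c=proj(w,[0.62,0.18,0.06]).astype(int);print(c); x0=min(max(c[0]-60,0),392);y0=min(max(c[1]-45,0),294);b=w["pixels"][y0:y0+90,x0:x0+120]
f=lambda i:cv2.resize(i[:,:,::-1],(400,300),interpolation=cv2.INTER_CUBIC)
cv2.imwrite("pics/m1.png",np.hstack([f(a),f(b)]))
for q in (p,w):
  for n in NAMES[:3]:
    print(n,[(np.round(d["location"],3),round(d["confidence"],2)) for d in mark_of(q,n)][:3])
E
```

```text
[264 224]
small_dish [(array([0.619, 0.175, 0.058]), 0.54)]
chamber_slide [(array([0.627, 0.176, 0.042]), 0.49), (array([ 0.682, -0.006, -0.   ]), 0.3)]
large_dish [(array([0.632, 0.3  , 0.   ]), 0.8), (array([0.73 , 0.319, 0.004]), 0.78), (array([ 0.759,  0.215, -0.002]), 0.7)]
small_dish [(array([0.616, 0.177, 0.054]), 0.58), (array([ 0.683, -0.   ,  0.002]), 0.3)]
chamber_slide []
large_dish [(array([ 0.634,  0.301, -0.002]), 0.82), (array([ 0.733,  0.317, -0.001]), 0.81), (array([0.628, 0.186, 0.026]), 0.76)]
```

View pics/m1.png

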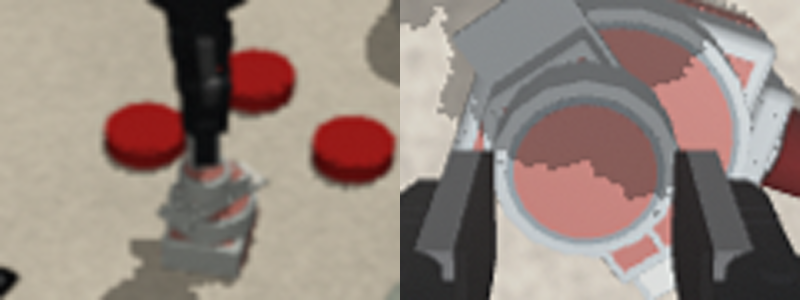

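The fingers stand on both sides of the dish with their tips about at its top, but they closed to 30 mm without contact. The tips must be higher than I assumed, so I work out where the tip really is.

```bash
python3 - <<'E'
from h import *
w=camera("wrist"); s=read_state(); R=np.array(s["tcp_rot"]);t=np.array(s["tcp_pos"])
c=proj(w,[0.62,0.18,0.06]).astype(int);x0=min(max(c[0]-60,0),392);y0=min(max(c[1]-45,0),294)
print("tips seen",x0+92/3.33,x0+277/3.33,y0+150/3.33)
for b in (0,.005,.01,.015,.02,.025,.03):
  for x in(.011,-.011): print(b,x,*[proj(w,t+R@[x,y,-b]).round(1) for y in(-.015,.015)])
print("dish top at", [proj(w,[.617+dx,.177+dy,z]).round(1) for z in(.057,.071) for dx,dy in((-.0062,-.0169),(.0062,.0169))], "seen",x0+95/3.33,x0+275/3.33)
E
```

```text
tips seen 231.62762762762762 287.1831831831832 224.04504504504504
0 0.011 [235.8 205.8] [282.1 205.8]
0 -0.011 [236.6 236.9] [281.3 236.9]
0.005 0.011 [235.2 208.3] [282.7 208.3]
0.005 -0.011 [236.  240.2] [281.9 240.2]
0.01 0.011 [234.5 211. ] [283.4 211. ]
0.01 -0.011 [235.3 243.7] [282.6 243.7]
0.015 0.011 [233.8 213.9] [284.1 213.8]
0.015 -0.011 [234.7 247.4] [283.2 247.4]
0.02 0.011 [233.1 216.9] [284.9 216.9]
0.02 -0.011 [234.  251.3] [284.  251.2]
0.025 0.011 [232.3 220.1] [285.7 220.1]
0.025 -0.011 [233.2 255.4] [284.7 255.4]
0.03 0.011 [231.4 223.5] [286.6 223.5]
0.03 -0.011 [232.4 259.8] [285.5 259.7]
dish top at [array([232.3, 220.2]), array([285.9, 220.3]), array([230.2, 228.5]), array([288. , 228.6])] seen 232.52852852852854 286.5825825825826
```

```bash
python3 - <<'E'
from h import *
p=camera("side"); c=proj(p,[0.62,0.18,0.07]).astype(int)
R=np.array([[-.94,.342,0],[.342,.94,0],[0,0,-1]])
print("tip seen s1",c[0]-50+365/7,c[1]-40+272/7)
for b in(0,.005,.01,.015,.02): print(b,proj(p,np.r_[.6174,.177,.075]+R@[0,-.037,-b]).round(1))
print("tip seen m1",c[0]-50+205/4,c[1]-40+166/4, "dish top centre seen", c[0]-50+205/4,c[1]-40+173/4)
for b in(0,.005,.01,.015,.02): print(b,proj(p,np.r_[.617,.177,.0604]+R@[0,-.022,-b]).round(1))
print("small dish top proj",proj(p,[.617,.177,.071]),proj(p,[.617,.177,.057]))
# red dish scale in wrist
w=camera("wrist")
for d in cut_out(w,"small_dish")[:1]+cut_out(w,"large_dish")[:3]:
  m=d["pixels"].astype(np.uint8); print(m.sum(),cv2.boundingRect(m),cv2.fitEllipse(max(cv2.findContours(m,0,1)[0],key=len)))
a=np.linspace(0,6.28,100)
for X in([.633,.301],[.734,.319],[.758,.214]):
  for z in (0.,.016):
    q=np.array([proj(w,[X[0]+.03*np.cos(t),X[1]+.03*np.sin(t),z]) for t in a]); print(X,z,q.min(0).round(1),q.max(0).round(1))
q=np.array([proj(w,[.617+.018*np.cos(t),.177+.018*np.sin(t),.071]) for t in a]); print(q.min(0),q.max(0))
E
```

```text
tip seen s1 250.14285714285714 155.85714285714286
0 [249.7 166. ]
0.005 [249.7 164.5]
0.01 [249.6 163. ]
0.015 [249.6 161.5]
0.02 [249.6 159.9]
tip seen m1 249.25 158.5 dish top centre seen 249.25 160.25
0 [248.9 166.6]
0.005 [248.9 165.2]
0.01 [248.9 163.7]
0.015 [248.8 162.2]
0.02 [248.8 160.7]
small dish top proj [247.86967346 158.14743753] [247.9587391  162.26719633]
2591 (232, 197, 55, 59) ((258.92047119140625, 226.25401306152344), (54.784645080566406, 58.35896301269531), 0.5235834121704102)
4839 (365, 128, 83, 76) ((406.49932861328125, 164.9145050048828), (72.82352447509766, 82.82012176513672), 70.24380493164062)
1455 (229, 177, 80, 56) ((286.98529052734375, 200.1208038330078), (26.86162757873535, 70.0396499633789), 139.30416870117188)
3942 (414, 228, 77, 67) ((451.9415283203125, 261.1427307128906), (64.71540832519531, 75.79206848144531), 90.55168151855469)
[0.633, 0.301] 0.0 [367.7 128.6] [439.4 198.8]
[0.633, 0.301] 0.016 [375.4 129.6] [452.4 204.6]
[0.734, 0.319] 0.0 [412.6 229.3] [478.1 287.1]
[0.734, 0.319] 0.016 [422.4 236.9] [492.3 297.8]
[0.758, 0.214] 0.0 [312.5 285.7] [373.4 337. ]
[0.758, 0.214] 0.016 [315.8 296.4] [380.4 350. ]
[230.1872976  200.99835072] [288.03667102 254.62547746]
```

step_hand:
  rows: {"sx":[0, 0, 0], "sy":[0, 0, 0], "sz":[0, 0, 0], "ax":[0, 0, 0], "ay":[0, 0, 0], "az":[0, 0, 0]}
  finger_gap: 0.045
  force: 25

```text
time_s: 7.4
tcp_pos: [0.6166, 0.177, 0.0603]
tcp_rot: [[-0.94, 0.342, -0.0], [0.342, 0.94, -0.0], [0.0, -0.0, -1.0]]
ft_force: [0.9, 0.6, 0.1]
gripper_width: 0.0451
finger_force: 0.0
```

step_hand:
  rows: {"sx":[0, 0], "sy":[0, 0], "sz":[0.024, 0], "ax":[0, 0], "ay":[0, 0], "az":[0, 0]}

```text
time_s: 7.6
tcp_pos: [0.6152, 0.1767, 0.0464]
tcp_rot: [[-0.94, 0.342, -0.003], [0.342, 0.94, -0.001], [0.003, -0.002, -1.0]]
ft_force: [-0.1, -0.4, -0.1]
gripper_width: 0.0449
finger_force: 0.0
```

step_hand:
  rows: {"sx":[0, 0, 0, 0], "sy":[0, 0, 0, 0], "sz":[0, 0, 0, 0], "ax":[0, 0, 0, 0], "ay":[0, 0, 0, 0], "az":[0, 0, 0, 0]}
  finger_gap: 0.032
  force: 25

```text
time_s: 8.0
tcp_pos: [0.6169, 0.1771, 0.0485]
tcp_rot: [[-0.94, 0.342, 0.001], [0.342, 0.94, 0.0], [-0.0, 0.0, -1.0]]
ft_force: [-0.8, 0.7, -0.4]
gripper_width: 0.032
finger_force: 0.0
```

```bash
python3 - <<'E'
from h import *
p=camera("side"); c=proj(p,[0.62,0.18,0.07]).astype(int);a=p["pixels"][c[1]-40:c[1]+35,c[0]-50:c[0]+50]
w=camera("scene"); c=proj(w,[0.62,0.18,0.07]).astype(int);b=w["pixels"][c[1]-40:c[1]+35,c[0]-50:c[0]+50]
f=lambda i:cv2.resize(i[:,:,::-1],(400,300),interpolation=cv2.INTER_CUBIC)
cv2.imwrite("pics/m2.png",np.hstack([f(a),f(b)]))
E
```

```text
(no output)
```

View pics/m2.png

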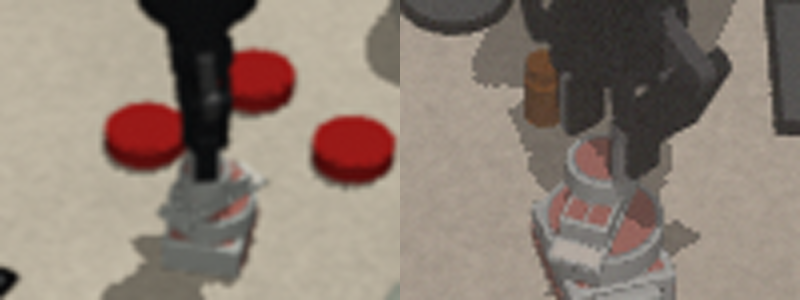

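```bash
python3 - <<'E'
from h import *
s=read_state(); R=np.array(s["tcp_rot"]);t=np.array(s["tcp_pos"]);print(t,s["gripper_width"])
w=camera("scene"); c=proj(w,[0.62,0.18,0.07]).astype(int)
cr=lambda q:((q-c+[50,40])*4).round()
print("tips seen (583,130) (638,178) within right half: ",(183,130),(238,178))
for b in(0,.01,.015,.02,.025,.03): print(b,*[cr(proj(w,t+R@[0,y,-b])) for y in(-.023,.023)])
for z in(.057,.062,.067,.071): print("dish centre",z,cr(proj(w,[.617,.177,z])))
m=cut_out(w,"small_dish")
x=m[0]["pixels"].astype(np.uint8);print(m[0]["confidence"],cr(np.array(cv2.boundingRect(x)[:2])),cr(np.array(cv2.boundingRect(x)[:2])+cv2.boundingRect(x)[2:]))
p=camera("wrist");save(p,"w3",(160,150,360,300),4)
for q in(w,p):
  for f in(mark_of,boxes_of): print([(np.round(d["location"],4),round(d["confidence"],2)) for d in f(q,"small_dish")][:2])
E
```

```text
[0.61682438 0.1770621  0.04854204] 0.031883336361104554
tips seen (583,130) (638,178) within right half:  (183, 130) (238, 178)
0 [172. 158.] [231. 214.]
0.01 [173. 143.] [232. 199.]
0.015 [173. 136.] [232. 192.]
0.02 [173. 129.] [232. 185.]
0.025 [173. 121.] [233. 177.]
0.03 [173. 114.] [233. 170.]
dish centre 0.057 [201. 173.]
dish centre 0.062 [202. 166.]
dish centre 0.067 [202. 159.]
dish centre 0.071 [202. 153.]
0.6 [164 136] [232 204]
[(array([0.6185, 0.1735, 0.058 ]), 0.56)]
[(array([0.6257, 0.1747, 0.0725]), 0.51)]
[(array([0.6168, 0.1768, 0.0562]), 0.91)]
[(array([0.615 , 0.1808, 0.0718]), 0.57)]
```

View pics/w3.png

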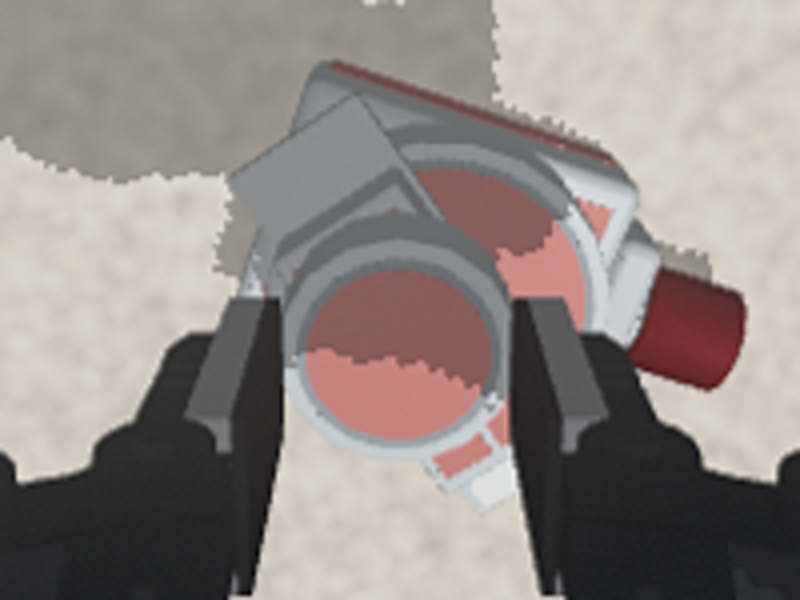

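The fingers still bracket the dish, at crop (400,350), but stay above it. All three views put the tips about 25 mm behind the reported TCP, so I go 8 mm lower.

step_hand:
  rows: {"sx":[0, 0, 0], "sy":[0, 0, 0], "sz":[0, 0, 0], "ax":[0, 0, 0], "ay":[0, 0, 0], "az":[0, 0, 0]}
  finger_gap: 0.045
  force: 25

```text
time_s: 8.75
tcp_pos: [0.6166, 0.177, 0.0483]
tcp_rot: [[-0.94, 0.342, -0.0], [0.342, 0.94, 0.0], [0.0, -0.0, -1.0]]
ft_force: [0.0, -1.1, 0.8]
gripper_width: 0.045
finger_force: 0.0
```

step_hand:
  rows: {"sx":[0, 0], "sy":[0, 0], "sz":[0.018, 0], "ax":[0, 0], "ay":[0, 0], "az":[0, 0]}

```text
time_s: 8.95
tcp_pos: [0.6155, 0.1768, 0.0379]
tcp_rot: [[-0.94, 0.342, -0.002], [0.342, 0.94, -0.001], [0.002, -0.001, -1.0]]
ft_force: [-0.6, -0.0, 0.5]
gripper_width: 0.0448
finger_force: 0.0
```

step_hand:
  rows: {"sx":[0, 0, 0, 0], "sy":[0, 0, 0, 0], "sz":[0, 0, 0, 0], "ax":[0, 0, 0, 0], "ay":[0, 0, 0, 0], "az":[0, 0, 0, 0]}
  finger_gap: 0.030
  force: 25

```text
time_s: 9.35
tcp_pos: [0.6168, 0.177, 0.0394]
tcp_rot: [[-0.94, 0.342, 0.0], [0.342, 0.94, 0.0], [-0.0, 0.0, -1.0]]
ft_force: [-0.6, -0.1, -0.4]
gripper_width: 0.0343
finger_force: 24.9
```

step_hand:
  rows: {"sx":[0, 0, 0], "sy":[0, 0, 0], "sz":[0, 0, 0], "ax":[0, 0, 0], "ay":[0, 0, 0], "az":[0, 0, 0]}
  finger_gap: 0.045
  force: 25

```text
time_s: 9.65
tcp_pos: [0.6167, 0.177, 0.0394]
tcp_rot: [[-0.94, 0.342, 0.0], [0.342, 0.94, 0.0], [-0.0, 0.0, -1.0]]
ft_force: [-0.1, 0.5, 0.6]
gripper_width: 0.0451
finger_force: 0.0
```

step_hand:
  rows: {"sx":[0, 0], "sy":[0, 0], "sz":[0.006, 0], "ax":[0, 0], "ay":[0, 0], "az":[0, 0]}

```text
time_s: 9.85
tcp_pos: [0.6163, 0.1769, 0.0359]
tcp_rot: [[-0.94, 0.342, -0.001], [0.342, 0.94, -0.0], [0.001, -0.0, -1.0]]
ft_force: [0.6, -0.4, -0.6]
gripper_width: 0.0446
finger_force: 0.0
```

step_hand:
  rows: {"sx":[0, 0, 0, 0], "sy":[0, 0, 0, 0], "sz":[0, 0, 0, 0], "ax":[0, 0, 0, 0], "ay":[0, 0, 0, 0], "az":[0, 0, 0, 0]}
  finger_gap: 0.030
  force: 25

```text
time_s: 10.25
tcp_pos: [0.6166, 0.177, 0.0363]
tcp_rot: [[-0.94, 0.342, -0.0], [0.342, 0.94, -0.0], [0.0, -0.0, -1.0]]
ft_force: [-0.2, -0.1, 0.7]
gripper_width: 0.0342
finger_force: 24.9
```

Scaled: -0.025 m / 0.5 = -0.05, -0.024 m / 0.5 = -0.048.

step_hand:
  rows: {"sx":[0, 0, 0, 0, 0.012, 0.012, 0.012, 0.012, 0.012], "sy":[0, 0, 0, 0, -0.048, -0.048, -0.048, -0.048, -0.048], "sz":[-0.02, -0.04, -0.05, -0.05, 0, 0, 0, 0, 0], "ax":[0, 0, 0, 0, 0, 0, 0, 0, 0], "ay":[0, 0, 0, 0, 0, 0, 0, 0, 0], "az":[0, 0, 0, 0, 0, 0, 0, 0, 0]}

```text
time_s: 11.15
tcp_pos: [0.5471, 0.0738, 0.1172]
tcp_rot: [[-0.94, 0.342, 0.001], [0.342, 0.94, -0.0], [-0.001, 0.0, -1.0]]
ft_force: [0.3, -0.6, 0.7]
gripper_width: 0.0344
finger_force: 25.0
```

step_hand:
  rows: {"sx":[0.012, 0.012, 0.012, 0.0084, 0, 0, 0], "sy":[-0.048, -0.048, -0.048, -0.0286, 0, 0, 0], "sz":[0, 0, 0, 0, 0, 0, 0], "ax":[0, 0, 0, 0, 0, 0, 0], "ay":[0, 0, 0, 0, 0, 0, 0], "az":[0, 0, 0, 0, 0, 0, 0]}

```text
time_s: 11.85
tcp_pos: [0.4982, 0.0016, 0.1166]
tcp_rot: [[-0.94, 0.341, 0.001], [0.341, 0.94, 0.0], [-0.001, 0.001, -1.0]]
ft_force: [0.4, 0.8, -0.2]
gripper_width: 0.0344
finger_force: 25.0
```

```bash
python3 - <<'E'
from h import *
p=camera("wrist"); q=camera("scene"); r=camera("side")
for k in(p,q,r):
  for n in("small_dish","small_dish_holder","chamber_slide"): print(n,[(np.round(d["location"],3),round(d["confidence"],2)) for d in mark_of(k,n)][:2])
E
```

```text
small_dish [(array([0.5  , 0.   , 0.138]), 0.75)]
small_dish_holder [(array([ 0.499,  0.001, -0.   ]), 0.94)]
chamber_slide [(array([0.623, 0.179, 0.042]), 0.73)]
small_dish [(array([0.498, 0.002, 0.139]), 0.72)]
small_dish_holder [(array([ 0.497,  0.003, -0.001]), 0.63)]
chamber_slide [(array([0.625, 0.179, 0.036]), 0.8), (array([ 0.429, -0.187, -0.001]), 0.58)]
small_dish [(array([ 0.498, -0.003,  0.138]), 0.49)]
small_dish_holder [(array([ 0.498, -0.   ,  0.001]), 0.87)]
chamber_slide [(array([0.627, 0.179, 0.042]), 0.47)]
```

Scaled: 0.03 m / 0.5 = 0.06, 0.003 m / 0.5 = 0.006.

step_hand:
  rows: {"sx":[0, 0, 0, 0, 0, 0, 0, 0, 0], "sy":[0, 0, 0, 0, 0, 0, 0, 0, 0], "sz":[0.06, 0.06, 0.06, 0.05, 0.024, 0.006, 0.002, 0, 0], "ax":[0, 0, 0, 0, 0, 0, 0, 0, 0], "ay":[0, 0, 0, 0, 0, 0, 0, 0, 0], "az":[0, 0, 0, 0, 0, 0, 0, 0, 0]}

```text
time_s: 13.35
tcp_pos: [0.498, 0.0009, -0.0138]
tcp_rot: [[-0.94, 0.342, 0.002], [0.342, 0.94, -0.0], [-0.002, 0.001, -1.0]]
ft_force: [-0.2, 0.1, -0.3]
gripper_width: 0.0347
finger_force: 25.0
```

Scaled: 0.002 m / 0.5 = 0.004.

step_hand:
  rows: {"sx":[0, 0, 0], "sy":[0, 0, 0], "sz":[0.004, 0, 0], "ax":[0, 0, 0], "ay":[0, 0, 0], "az":[0, 0, 0]}

```text
time_s: 13.65
tcp_pos: [0.4972, 0.001, -0.0164]
tcp_rot: [[-0.94, 0.342, 0.0], [0.342, 0.94, -0.0], [-0.0, 0.0, -1.0]]
ft_force: [-0.7, -0.0, 0.0]
gripper_width: 0.0342
finger_force: 25.0
```

step_hand:
  rows: {"sx":[0, 0, 0], "sy":[0, 0, 0], "sz":[0.003, 0, 0], "ax":[0, 0, 0], "ay":[0, 0, 0], "az":[0, 0, 0]}

```text
time_s: 13.95
tcp_pos: [0.4974, 0.001, -0.0178]
tcp_rot: [[-0.94, 0.342, 0.001], [0.342, 0.94, -0.0], [-0.001, 0.0, -1.0]]
ft_force: [-0.6, 0.3, 5.0]
gripper_width: 0.0343
finger_force: 25.4
```

Units first: shifts go in shares of 0.5 m and turns go in shares of pi rad. So -0.03 m / 0.5 = -0.06, 0.0234 m / 0.5 = 0.0468.

step_hand:
  rows: {"sx":[0, 0, 0, 0, 0, 0, 0, -0.013, -0.013, -0.013], "sy":[0, 0, 0, 0, 0, 0, 0, 0.0468, 0.0468, 0.0468], "sz":[0, 0, -0.008, -0.04, -0.06, -0.06, -0.06, 0, 0, 0], "ax":[0, 0, 0, 0, 0, 0, 0, 0, 0, 0], "ay":[0, 0, 0, 0, 0, 0, 0, 0, 0, 0], "az":[0, 0, 0, 0, 0, 0, 0, 0, 0, 0]}
  finger_gap: 0.045

```text
time_s: 14.95
tcp_pos: [0.5399, 0.0608, 0.0965]
tcp_rot: [[-0.94, 0.342, 0.001], [0.342, 0.94, -0.0], [-0.001, 0.0, -1.0]]
ft_force: [0.8, -0.4, -0.7]
gripper_width: 0.0453
finger_force: 0.0
```

step_hand:
  rows: {"sx":[-0.013, -0.013, -0.013, -0.013, -0.013, -0.0122, 0, 0, 0, 0], "sy":[0.0468, 0.0468, 0.0468, 0.0468, 0.0468, 0.0468, 0, 0, 0, 0], "sz":[0, 0, 0, 0, 0, 0, 0, 0, 0, 0], "ax":[0, 0, 0, 0, 0, 0, 0, 0, 0, 0], "ay":[0, 0, 0, 0, 0, 0, 0, 0, 0, 0], "az":[0, 0, 0, 0, 0, 0, -0.0475, -0.0475, -0.0475, -0.0475]}

```text
time_s: 15.95
tcp_pos: [0.6233, 0.1791, 0.0956]
tcp_rot: [[-0.968, -0.252, -0.001], [-0.252, 0.968, -0.0], [0.001, 0.0, -1.0]]
ft_force: [0.4, -0.8, 0.4]
gripper_width: 0.045
finger_force: 0.0
```

step_hand:
  rows: {"sx":[0, 0, 0], "sy":[0, 0, 0], "sz":[0, 0, 0], "ax":[0, 0, 0], "ay":[0, 0, 0], "az":[0, 0, 0]}

```text
time_s: 16.25
tcp_pos: [0.6236, 0.179, 0.0958]
tcp_rot: [[-0.97, -0.243, -0.0], [-0.243, 0.97, -0.0], [0.0, -0.0, -1.0]]
ft_force: [-1.0, 0.6, 0.5]
gripper_width: 0.0449
finger_force: 0.0
```

```bash
python3 - <<'E'
from h import *
p=camera("wrist"); save(p,"w4",(150,120,350,270),4); q=camera("scene")
for k in(p,q):
  for n in NAMES[:3]+["small_dish_holder","vial"]: print(n,[(np.round(d["location"],3),round(d["confidence"],2)) for d in mark_of(k,n)][:4])
E
```

```text
small_dish []
chamber_slide [(array([0.622, 0.18 , 0.042]), 0.85)]
large_dish [(array([0.629, 0.185, 0.024]), 0.95), (array([ 0.632,  0.301, -0.002]), 0.94), (array([ 0.756,  0.216, -0.001]), 0.74)]
small_dish_holder []
vial [(array([ 0.55 ,  0.098, -0.001]), 0.94)]
small_dish [(array([ 0.498, -0.   ,  0.002]), 0.77)]
chamber_slide []
large_dish [(array([0.634, 0.297, 0.001]), 0.94), (array([0.628, 0.18 , 0.025]), 0.88), (array([0.753, 0.218, 0.004]), 0.84), (array([0.734, 0.32 , 0.   ]), 0.68)]
small_dish_holder [(array([0.497, 0.002, 0.   ]), 0.67)]
vial [(array([0.544, 0.097, 0.   ]), 0.62)]
```

View pics/w4.png

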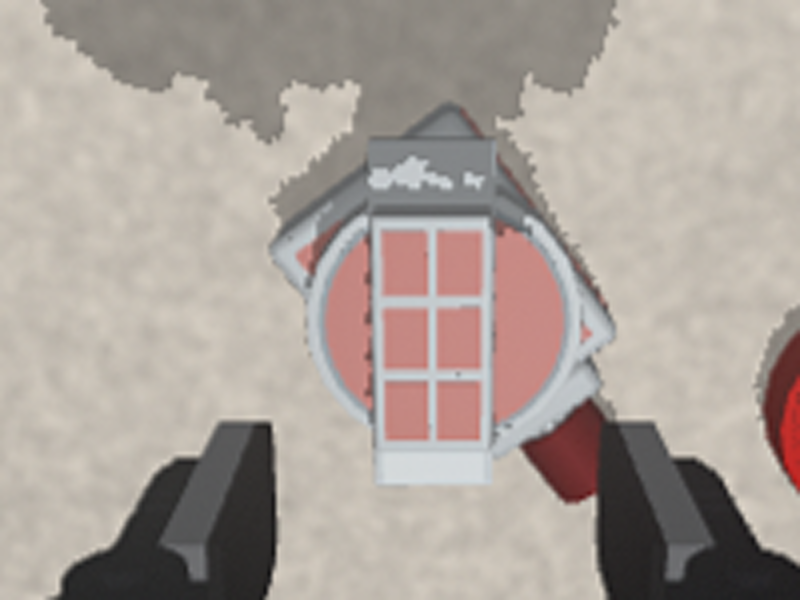

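The slide lies straight in the finger gap: slide centre column 432, finger middle 435. The small dish is in its holder. I go down and grip.

Scaled: 0.025 m / 0.5 = 0.05, 0.016 m / 0.5 = 0.032.

step_hand:
  rows: {"sx":[0, 0, 0, 0, 0], "sy":[0, 0, 0, 0, 0], "sz":[0.05, 0.05, 0.032, 0.011, 0], "ax":[0, 0, 0, 0, 0], "ay":[0, 0, 0, 0, 0], "az":[0, 0, 0, 0, 0]}

```text
time_s: 17.35
tcp_pos: [0.623, 0.1789, 0.0235]
tcp_rot: [[-0.969, -0.246, -0.002], [-0.246, 0.969, -0.0], [0.002, 0.0, -1.0]]
ft_force: [-0.1, 0.0, -0.7]
gripper_width: 0.0448
finger_force: 0.0
```

step_hand:
  rows: {"sx":[0, 0, 0, 0, 0], "sy":[0, 0, 0, 0, 0], "sz":[0, 0, 0, 0, 0], "ax":[0, 0, 0, 0, 0], "ay":[0, 0, 0, 0, 0], "az":[0, 0, 0, 0, 0]}
  finger_gap: 0.018
  force: 25

```text
time_s: 17.85
tcp_pos: [0.6247, 0.1793, 0.0255]
tcp_rot: [[-0.969, -0.246, 0.002], [-0.246, 0.969, 0.001], [-0.002, -0.0, -1.0]]
ft_force: [-0.3, -0.1, 5.6]
gripper_width: 0.0226
finger_force: 25.1
```

Scaled: -0.003 m / 0.5 = -0.006.

step_hand:
  rows: {"sx":[0, 0, 0, 0], "sy":[0, 0, 0, 0], "sz":[0, 0, -0.006, 0], "ax":[0, 0, 0, 0], "ay":[0, 0, 0, 0], "az":[0, 0, 0, 0]}
  finger_gap: 0.032

```text
time_s: 18.25
tcp_pos: [0.6236, 0.179, 0.0274]
tcp_rot: [[-0.969, -0.246, -0.0], [-0.246, 0.969, -0.0], [0.0, 0.0, -1.0]]
ft_force: [0.2, -0.5, 0.0]
gripper_width: 0.0319
finger_force: 0.0
```

step_hand:
  rows: {"sx":[0, 0, 0, 0], "sy":[0, 0, 0, 0], "sz":[0, 0, 0, 0], "ax":[0, 0, 0, 0], "ay":[0, 0, 0, 0], "az":[0, 0, 0, 0]}
  finger_gap: 0.018
  force: 25

```text
time_s: 18.65
tcp_pos: [0.6237, 0.1791, 0.0274]
tcp_rot: [[-0.969, -0.246, 0.0], [-0.246, 0.969, 0.0], [-0.0, -0.0, -1.0]]
ft_force: [-1.5, 0.1, 1.3]
gripper_width: 0.0224
finger_force: 24.6
```

Scaled: -0.025 m / 0.5 = -0.05, 0.0225 m / 0.5 = 0.045.

step_hand:
  rows: {"sx":[0, 0, 0, 0, 0.045, 0.045, 0.045, 0.045, 0.045, 0.045], "sy":[0, 0, 0, 0, 0.0174, 0.0174, 0.0174, 0.0174, 0.0174, 0.0174], "sz":[-0.02, -0.04, -0.05, -0.05, 0, 0, 0, 0, 0, 0], "ax":[0, 0, 0, 0, 0, 0, 0, 0, 0, 0], "ay":[0, 0, 0, 0, 0, 0, 0, 0, 0, 0], "az":[0, 0, 0, 0, 0, 0, 0, 0, 0, 0]}

```text
time_s: 19.65
tcp_pos: [0.4791, 0.1965, 0.1078]
tcp_rot: [[-0.969, -0.246, 0.0], [-0.246, 0.969, 0.0], [-0.001, 0.0, -1.0]]
ft_force: [0.5, 0.0, -0.1]
gripper_width: 0.0229
finger_force: 24.5
```

step_hand:
  rows: {"sx":[0.045, 0.045, 0, 0, 0, 0, 0, 0], "sy":[0.0174, 0.0174, 0, 0, 0, 0, 0, 0], "sz":[0, 0, 0, 0, 0, 0, 0, 0], "ax":[0, 0, 0, 0, 0, 0, 0, 0], "ay":[0, 0, 0, 0, 0, 0, 0, 0], "az":[0, 0, -0.0333, -0.0333, -0.0306, 0, 0, 0]}

```text
time_s: 20.45
tcp_pos: [0.4322, 0.2023, 0.1075]
tcp_rot: [[-0.852, -0.524, 0.0], [-0.524, 0.852, 0.0], [-0.0, -0.0, -1.0]]
ft_force: [0.7, 0.2, 0.3]
gripper_width: 0.0226
finger_force: 24.6
```

```bash
python3 - <<'E'
from h import *
p=camera("wrist"); q=camera("scene"); r=camera("side")
save(p,"w5",(130,100,380,288),3)
for k in(p,q,r):
  for n in("chamber_slide","slide_holder"): print(n,[(np.round(d["location"],3),round(d["confidence"],2)) for d in mark_of(k,n)][:2])
E
```

```text
chamber_slide [(array([0.434, 0.205, 0.123]), 0.8)]
slide_holder [(array([ 0.434,  0.201, -0.001]), 0.98)]
chamber_slide [(array([0.433, 0.203, 0.119]), 0.84)]
slide_holder [(array([ 0.431,  0.206, -0.001]), 0.56)]
chamber_slide [(array([0.433, 0.2  , 0.122]), 0.54)]
slide_holder [(array([ 0.432,  0.198, -0.001]), 0.92)]
```

View pics/w5.png

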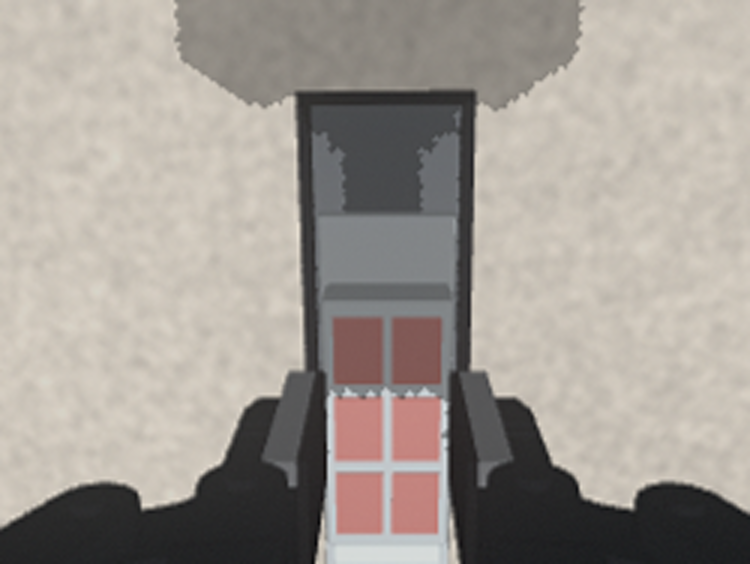

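The slide is held straight and sits directly over its holder, both centred near column 387. I lower it.

Scaled: 0.03 m / 0.5 = 0.06, 0.002 m / 0.5 = 0.004.

step_hand:
  rows: {"sx":[0, 0, 0, 0, 0, 0, 0, 0], "sy":[0, 0, 0, 0, 0, 0, 0, 0], "sz":[0.06, 0.06, 0.06, 0.036, 0.012, 0.004, 0, 0], "ax":[0, 0, 0, 0, 0, 0, 0, 0], "ay":[0, 0, 0, 0, 0, 0, 0, 0], "az":[0, 0, 0, 0, 0, 0, 0, 0]}

```text
time_s: 21.7
tcp_pos: [0.433, 0.2027, -0.0078]
tcp_rot: [[-0.851, -0.526, 0.002], [-0.526, 0.851, 0.001], [-0.002, -0.0, -1.0]]
ft_force: [-0.5, -0.2, -0.2]
gripper_width: 0.0227
finger_force: 24.6
```

step_hand:
  rows: {"sx":[0, 0, 0], "sy":[0, 0, 0], "sz":[0.003, 0, 0], "ax":[0, 0, 0], "ay":[0, 0, 0], "az":[0, 0, 0]}

```text
time_s: 22.0
tcp_pos: [0.4323, 0.2024, -0.0098]
tcp_rot: [[-0.851, -0.526, 0.001], [-0.526, 0.851, 0.0], [-0.001, -0.0, -1.0]]
ft_force: [-0.6, 0.1, 0.0]
gripper_width: 0.0227
finger_force: 24.6
```

Scaled: 0.0012 m / 0.5 = 0.0024.

step_hand:
  rows: {"sx":[0, 0, 0], "sy":[0, 0, 0], "sz":[0.0024, 0, 0], "ax":[0, 0, 0], "ay":[0, 0, 0], "az":[0, 0, 0]}

```text
time_s: 22.3
tcp_pos: [0.4324, 0.2024, -0.0107]
tcp_rot: [[-0.851, -0.526, 0.001], [-0.526, 0.851, 0.0], [-0.001, -0.0, -1.0]]
ft_force: [-0.7, -1.2, 6.8]
gripper_width: 0.0228
finger_force: 25.4
```

Scaled: -0.03 m / 0.5 = -0.06, -0.02 m / 0.5 = -0.04.

step_hand:
  rows: {"sx":[0, 0, 0, 0, 0, 0, 0], "sy":[0, 0, 0, 0, 0, 0, 0], "sz":[0, 0, -0.008, -0.04, -0.06, -0.06, -0.06], "ax":[0, 0, 0, 0, 0, 0, 0], "ay":[0, 0, 0, 0, 0, 0, 0], "az":[0, 0, 0, 0, 0, 0, 0]}
  finger_gap: 0.034

```text
time_s: 23.0
tcp_pos: [0.4317, 0.2021, 0.1037]
tcp_rot: [[-0.851, -0.526, -0.001], [-0.526, 0.851, -0.0], [0.001, 0.0, -1.0]]
ft_force: [0.6, -0.1, -0.4]
gripper_width: 0.0339
finger_force: 0.0
```

step_hand:
  rows: {"sx":[-0.039, -0.039, -0.039, -0.039, -0.039, -0.039, -0.039, -0.039], "sy":[-0.0298, -0.0298, -0.0298, -0.0298, -0.0298, -0.0298, -0.0298, -0.0298], "sz":[0, 0, 0, 0, 0, 0, 0, 0], "ax":[0, 0, 0, 0, 0, 0, 0, 0], "ay":[0, 0, 0, 0, 0, 0, 0, 0], "az":[0, 0, 0, 0, 0, 0, 0, 0]}
  finger_gap: 0.075

```text
time_s: 23.8
tcp_pos: [0.6281, 0.1827, 0.1024]
tcp_rot: [[-0.851, -0.526, -0.001], [-0.526, 0.851, -0.0], [0.001, 0.0, -1.0]]
ft_force: [0.2, -0.3, 0.2]
gripper_width: 0.0748
finger_force: 0.0
```

step_hand:
  rows: {"sx":[0, 0, 0, 0, 0], "sy":[0, 0, 0, 0, 0], "sz":[0, 0, 0, 0, 0], "ax":[0, 0, 0, 0, 0], "ay":[0, 0, 0, 0, 0], "az":[-0.0333, -0.0333, -0.0322, 0, 0]}

```text
time_s: 24.3
tcp_pos: [0.6272, 0.1829, 0.1025]
tcp_rot: [[-0.651, -0.759, -0.001], [-0.759, 0.651, -0.0], [0.0, 0.0, -1.0]]
ft_force: [0.3, -0.8, -0.4]
gripper_width: 0.0751
finger_force: 0.0
```

```bash
python3 - <<'E'
from h import *
p=camera("wrist"); save(p,"w6",(130,100,380,288),3); q=camera("scene"); r=camera("side"); print(np.round(read_state()["joints"]))
for k in(p,q,r):
  for n in("small_dish","chamber_slide","large_dish","flask"): print(n,[(np.round(d["location"],3),round(d["confidence"],2)) for d in mark_of(k,n)][:4])
m=cut_out(p,"flask")
E
```

```text
[  13.   28.   84.   -0.   68. -127.]
small_dish []
chamber_slide [(array([0.431, 0.203, 0.006]), 0.91)]
large_dish [(array([ 0.757,  0.216, -0.001]), 0.92), (array([0.734, 0.32 , 0.002]), 0.92), (array([0.628, 0.186, 0.026]), 0.81), (array([ 0.632,  0.305, -0.002]), 0.81)]
flask []
small_dish [(array([ 0.499, -0.   ,  0.006]), 0.53)]
chamber_slide [(array([ 0.431,  0.204, -0.001]), 0.69)]
large_dish [(array([ 0.734,  0.324, -0.002]), 0.96), (array([0.753, 0.214, 0.   ]), 0.79), (array([0.632, 0.297, 0.005]), 0.76), (array([0.627, 0.179, 0.028]), 0.56)]
flask [(array([ 0.634,  0.194, -0.005]), 0.7)]
small_dish [(array([0.498, 0.002, 0.004]), 0.69)]
chamber_slide [(array([0.435, 0.203, 0.003]), 0.79)]
large_dish [(array([0.626, 0.181, 0.025]), 0.86), (array([0.634, 0.301, 0.   ]), 0.83), (array([ 0.76 ,  0.214, -0.   ]), 0.74), (array([0.727, 0.318, 0.004]), 0.62)]
flask [(array([0.632, 0.196, 0.002]), 0.67), (array([0.437, 0.201, 0.003]), 0.32)]
```

View pics/w6.png

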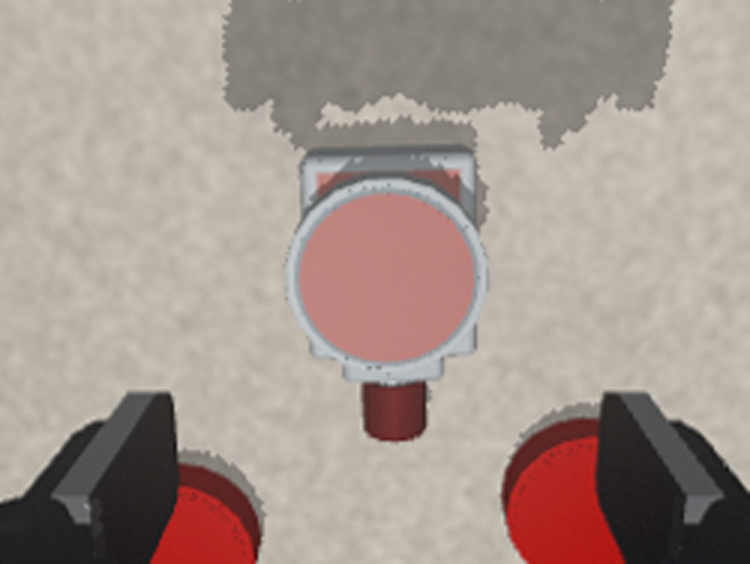

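The large dish is centred in the gap (column 387 against 388), on the flask, whose cap points down the image at (394,410). I descend and grip.

Scaled: 0.03 m / 0.5 = 0.06, 0.025 m / 0.5 = 0.05.

step_hand:
  rows: {"sx":[0, 0, 0, 0, 0], "sy":[0, 0, 0, 0, 0], "sz":[0.06, 0.06, 0.05, 0.029, 0], "ax":[0, 0, 0, 0, 0], "ay":[0, 0, 0, 0, 0], "az":[0, 0, 0, 0, 0]}

```text
time_s: 25.6
tcp_pos: [0.6256, 0.1825, 0.0008]
tcp_rot: [[-0.649, -0.761, -0.005], [-0.761, 0.649, -0.001], [0.004, 0.003, -1.0]]
ft_force: [-0.6, -0.3, -0.4]
gripper_width: 0.0751
finger_force: 0.0
```

step_hand:
  rows: {"sx":[0, 0, 0, 0, 0], "sy":[0, 0, 0, 0, 0], "sz":[0, 0, 0, 0, 0], "ax":[0, 0, 0, 0, 0], "ay":[0, 0, 0, 0, 0], "az":[0, 0, 0, 0, 0]}
  finger_gap: 0.05
  force: 30

```text
time_s: 26.1
tcp_pos: [0.6283, 0.1831, 0.0042]
tcp_rot: [[-0.649, -0.761, 0.002], [-0.761, 0.649, 0.0], [-0.002, -0.001, -1.0]]
ft_force: [-0.3, 0.2, 4.2]
gripper_width: 0.0583
finger_force: 32.5
```

Scaled: -0.004 m / 0.5 = -0.008.

step_hand:
  rows: {"sx":[0, 0, 0, 0], "sy":[0, 0, 0, 0], "sz":[0, 0, -0.008, 0], "ax":[0, 0, 0, 0], "ay":[0, 0, 0, 0], "az":[0, 0, 0, 0]}
  finger_gap: 0.068

```text
time_s: 26.5
tcp_pos: [0.6278, 0.183, 0.0075]
tcp_rot: [[-0.649, -0.761, 0.001], [-0.761, 0.649, 0.0], [-0.0, -0.0, -1.0]]
ft_force: [0.7, -0.8, -0.4]
gripper_width: 0.068
finger_force: 0.0
```

step_hand:
  rows: {"sx":[0, 0, 0, 0], "sy":[0, 0, 0, 0], "sz":[0, 0, 0, 0], "ax":[0, 0, 0, 0], "ay":[0, 0, 0, 0], "az":[0, 0, 0, 0]}
  finger_gap: 0.05
  force: 30

```text
time_s: 26.9
tcp_pos: [0.6277, 0.183, 0.0079]
tcp_rot: [[-0.649, -0.761, 0.001], [-0.761, 0.649, 0.0], [-0.001, -0.0, -1.0]]
ft_force: [-1.0, 0.1, 5.9]
gripper_width: 0.0571
finger_force: 31.0
```

```bash
python3 - <<'E'
from h import *
r=camera("side");q=camera("scene")
for k in(r,q):
  for n in("large_dish","flask"): print(n,[(np.round(d["location"],3),round(d["confidence"],2)) for d in mark_of(k,n)][:4])
E
```

```text
large_dish [(array([0.76 , 0.214, 0.   ]), 0.76), (array([0.621, 0.182, 0.024]), 0.67), (array([0.636, 0.299, 0.002]), 0.57), (array([ 0.611, -0.213,  0.001]), 0.48)]
flask [(array([0.634, 0.195, 0.001]), 0.48)]
large_dish [(array([0.733, 0.322, 0.002]), 0.76), (array([0.751, 0.215, 0.005]), 0.61), (array([0.626, 0.18 , 0.027]), 0.58), (array([0.635, 0.298, 0.001]), 0.58)]
flask [(array([ 0.633,  0.191, -0.002]), 0.71)]
```

Scaled: 0.0025 m / 0.5 = 0.005.

step_hand:
  rows: {"sx":[0, 0, 0, 0, 0], "sy":[0, 0, 0, 0, 0], "sz":[0, 0, 0.005, 0, 0], "ax":[0, 0, 0, 0, 0], "ay":[0, 0, 0, 0, 0], "az":[0, 0, 0, 0, 0]}
  finger_gap: 0.066

```text
time_s: 27.7
tcp_pos: [0.6272, 0.1828, 0.0042]
tcp_rot: [[-0.649, -0.761, -0.001], [-0.761, 0.649, -0.0], [0.001, 0.0, -1.0]]
ft_force: [0.2, -1.1, 0.2]
gripper_width: 0.0661
finger_force: 0.0
```

step_hand:
  rows: {"sx":[0, 0, 0, 0], "sy":[0, 0, 0, 0], "sz":[0, 0, 0, 0], "ax":[0, 0, 0, 0], "ay":[0, 0, 0, 0], "az":[0, 0, 0, 0]}
  finger_gap: 0.05
  force: 30

```text
time_s: 28.1
tcp_pos: [0.6275, 0.1829, 0.0048]
tcp_rot: [[-0.649, -0.761, 0.0], [-0.761, 0.649, 0.0], [-0.0, -0.0, -1.0]]
ft_force: [-0.1, 0.2, 2.6]
gripper_width: 0.0578
finger_force: 32.0
```

step_hand:
  rows: {"sx":[0, 0, 0], "sy":[0, 0, 0], "sz":[-0.008, 0, 0], "ax":[0, 0, 0], "ay":[0, 0, 0], "az":[0, 0, 0]}

```text
time_s: 28.4
tcp_pos: [0.6276, 0.1829, 0.0086]
tcp_rot: [[-0.649, -0.761, 0.0], [-0.761, 0.649, 0.0], [-0.0, -0.0, -1.0]]
ft_force: [-0.3, 1.1, -1.2]
gripper_width: 0.0578
finger_force: 32.1
```

Scaled: -0.025 m / 0.5 = -0.05, -0.02 m / 0.5 = -0.04, 8.25 degrees / 180 = 0.0458.

step_hand:
  rows: {"sx":[0, 0, 0, 0, 0, 0, 0, 0, 0, 0], "sy":[0, 0, 0, 0, 0, 0, 0, 0, 0, 0], "sz":[-0.04, -0.05, -0.05, -0.04, 0, 0, 0, 0, 0, 0], "ax":[0, 0, 0, 0, 0, 0, 0, 0, 0, 0], "ay":[0, 0, 0, 0, 0, 0, 0, 0, 0, 0], "az":[0, 0, 0, 0, 0.0458, 0.0458, 0.0458, 0.0458, 0.0458, 0.0458]}

```text
time_s: 29.4
tcp_pos: [0.6272, 0.1829, 0.0983]
tcp_rot: [[-1.0, 0.006, -0.0], [0.006, 1.0, -0.0], [0.0, -0.0, -1.0]]
ft_force: [0.1, 0.7, -0.4]
gripper_width: 0.0581
finger_force: 32.3
```

step_hand:
  rows: {"sx":[0.028, 0.028, 0.028, 0.028, 0.028, 0.028, 0.028], "sy":[-0.0526, -0.0526, -0.0526, -0.0526, -0.0526, -0.0526, -0.0526], "sz":[0, 0, 0, 0, 0, 0, 0], "ax":[0, 0, 0, 0, 0, 0, 0], "ay":[0, 0, 0, 0, 0, 0, 0], "az":[0, 0, 0, 0, 0, 0, 0]}

```text
time_s: 30.1
tcp_pos: [0.5288, -0.0021, 0.0985]
tcp_rot: [[-1.0, -0.001, 0.0], [-0.001, 1.0, -0.0], [-0.0, -0.0, -1.0]]
ft_force: [-0.0, -0.2, 0.1]
gripper_width: 0.0583
finger_force: 32.4
```

step_hand:
  rows: {"sx":[0.028, 0.028, 0.028, 0.028, 0.028, 0.028, 0.028, 0, 0], "sy":[-0.0526, -0.0526, -0.0526, -0.0526, -0.0526, -0.0526, -0.0526, 0, 0], "sz":[0, 0, 0, 0, 0, 0, 0, 0, 0], "ax":[0, 0, 0, 0, 0, 0, 0, 0, 0], "ay":[0, 0, 0, 0, 0, 0, 0, 0, 0], "az":[0, 0, 0, 0, 0, 0, 0, 0, 0]}

```text
time_s: 31.0
tcp_pos: [0.4314, -0.1857, 0.0986]
tcp_rot: [[-1.0, 0.002, 0.0], [0.002, 1.0, 0.0], [-0.0, 0.0, -1.0]]
ft_force: [0.2, -0.4, -1.3]
gripper_width: 0.0575
finger_force: 32.4
```

```bash
python3 - <<'E'
from h import *
for c in("wrist","scene","side"):
  k=camera(c)
  for n in("large_dish","large_dish_holder"): print(n,[(np.round(d["location"],3),round(d["confidence"],2)) for d in mark_of(k,n)][:4])
E
```

```text
large_dish [(array([ 0.432, -0.181,  0.12 ]), 0.84)]
large_dish_holder [(array([ 0.428, -0.183,  0.002]), 0.57)]
large_dish [(array([ 0.734,  0.32 , -0.002]), 0.92), (array([ 0.431, -0.186,  0.119]), 0.69), (array([0.632, 0.295, 0.001]), 0.64), (array([0.756, 0.215, 0.003]), 0.62)]
large_dish_holder [(array([ 0.429, -0.181,  0.001]), 0.78)]
large_dish [(array([ 0.429, -0.188,  0.118]), 0.78), (array([ 0.758,  0.213, -0.003]), 0.56)]
large_dish_holder [(array([ 0.433, -0.183,  0.002]), 0.63), (array([0.43 , 0.197, 0.001]), 0.61), (array([ 0.682, -0.008,  0.   ]), 0.53)]
```

Scaled: 0.03 m / 0.5 = 0.06, 0.016 m / 0.5 = 0.032.

step_hand:
  rows: {"sx":[0, 0, 0, 0, 0, 0, 0, 0], "sy":[0.003, 0, 0, 0, 0, 0, 0, 0], "sz":[0.06, 0.06, 0.06, 0.032, 0.012, 0.004, 0, 0], "ax":[0, 0, 0, 0, 0, 0, 0, 0], "ay":[0, 0, 0, 0, 0, 0, 0, 0], "az":[0, 0, 0, 0, 0, 0, 0, 0]}

```text
time_s: 32.25
tcp_pos: [0.4324, -0.1842, -0.0145]
tcp_rot: [[-1.0, -0.0, 0.002], [-0.0, 1.0, -0.001], [-0.002, -0.001, -1.0]]
ft_force: [-0.9, -0.2, -0.2]
gripper_width: 0.058
finger_force: 32.4
```

step_hand:
  rows: {"sx":[0, 0, 0], "sy":[0, 0, 0], "sz":[0.003, 0, 0], "ax":[0, 0, 0], "ay":[0, 0, 0], "az":[0, 0, 0]}

```text
time_s: 32.55
tcp_pos: [0.4318, -0.184, -0.0165]
tcp_rot: [[-1.0, -0.0, 0.001], [-0.0, 1.0, -0.0], [-0.001, -0.0, -1.0]]
ft_force: [0.2, -0.5, -1.2]
gripper_width: 0.0578
finger_force: 32.4
```

step_hand:
  rows: {"sx":[0, 0, 0], "sy":[0, 0, 0], "sz":[0.0024, 0, 0], "ax":[0, 0, 0], "ay":[0, 0, 0], "az":[0, 0, 0]}

```text
time_s: 32.85
tcp_pos: [0.4318, -0.184, -0.0173]
tcp_rot: [[-1.0, -0.0, 0.001], [-0.0, 1.0, -0.0], [-0.001, -0.0, -1.0]]
ft_force: [-1.1, 0.1, 9.4]
gripper_width: 0.0582
finger_force: 33.3
```

step_hand:
  rows: {"sx":[0, 0, 0, 0, 0, 0, 0], "sy":[0, 0, 0, 0, 0, 0, 0], "sz":[0, 0, -0.008, -0.04, -0.06, -0.06, -0.06], "ax":[0, 0, 0, 0, 0, 0, 0], "ay":[0, 0, 0, 0, 0, 0, 0], "az":[0, 0, 0, 0, 0, 0, 0]}
  finger_gap: 0.068

```text
time_s: 33.55
tcp_pos: [0.4312, -0.1836, 0.097]
tcp_rot: [[-1.0, -0.0, -0.001], [-0.0, 1.0, 0.0], [0.001, 0.0, -1.0]]
ft_force: [-0.1, 0.1, 0.6]
gripper_width: 0.0681
finger_force: 0.0
```

step_hand:
  rows: {"sx":[-0.0277, -0.0277, -0.0277, -0.0277, -0.0277, -0.0277, -0.0277], "sy":[0.0529, 0.0529, 0.0529, 0.0529, 0.0529, 0.0529, 0.0529], "sz":[0, 0, 0, 0, 0, 0, 0], "ax":[0, 0, 0, 0, 0, 0, 0], "ay":[0, 0, 0, 0, 0, 0, 0], "az":[0, 0, 0, 0, 0, 0, 0]}

```text
time_s: 34.25
tcp_pos: [0.5286, 0.0026, 0.0959]
tcp_rot: [[-1.0, -0.0, -0.0], [-0.0, 1.0, -0.0], [0.0, -0.0, -1.0]]
ft_force: [0.5, -0.3, -0.2]
gripper_width: 0.0678
finger_force: 0.0
```

step_hand:
  rows: {"sx":[-0.0277, -0.0277, -0.0277, -0.0277, -0.0277, -0.0277, -0.0277], "sy":[0.0529, 0.0529, 0.0529, 0.0529, 0.0529, 0.0529, 0.0529], "sz":[0, 0, 0, 0, 0, 0, 0], "ax":[0, 0, 0, 0, 0, 0, 0], "ay":[0, 0, 0, 0, 0, 0, 0], "az":[0, 0, 0, 0, 0, 0, 0]}

```text
time_s: 34.95
tcp_pos: [0.6253, 0.1877, 0.0958]
tcp_rot: [[-1.0, -0.0, -0.001], [-0.0, 1.0, -0.0], [0.001, -0.0, -1.0]]
ft_force: [-0.1, -1.1, -0.5]
gripper_width: 0.0684
finger_force: 0.0
```

step_hand:
  rows: {"sx":[0, 0, 0, 0, 0, 0, 0, 0], "sy":[0, 0, 0, 0, 0, 0, 0, 0], "sz":[0, 0, 0, 0, 0, 0, 0, 0], "ax":[0, 0, 0, 0, 0, 0, 0, 0], "ay":[0, 0, 0, 0, 0, 0, 0, 0], "az":[-0.0458, -0.0458, -0.0458, -0.0458, -0.0458, -0.0458, 0, 0]}

```text
time_s: 35.75
tcp_pos: [0.625, 0.1866, 0.0958]
tcp_rot: [[-0.652, -0.758, -0.0], [-0.758, 0.652, -0.0], [0.0, 0.0, -1.0]]
ft_force: [0.5, -0.2, -0.2]
gripper_width: 0.0682
finger_force: 0.0
```

```bash
python3 - <<'E'
from h import *
for c in("wrist","scene","side"):
  k=camera(c)
  if c=="wrist": save(k,"w7",(130,100,380,288),3)
  for n in NAMES[:4]: print(n,[(np.round(d["location"],3),round(d["confidence"],2)) for d in mark_of(k,n)][:5])
E
```

```text
small_dish []
chamber_slide [(array([0.432, 0.206, 0.006]), 0.75)]
large_dish [(array([ 0.755,  0.217, -0.002]), 0.95), (array([ 0.633,  0.302, -0.002]), 0.71), (array([ 0.733,  0.317, -0.   ]), 0.55)]
flask [(array([0.635, 0.191, 0.   ]), 0.55)]
small_dish [(array([ 0.499, -0.   ,  0.005]), 0.61)]
chamber_slide [(array([ 0.432,  0.201, -0.001]), 0.67), (array([ 0.613, -0.209,  0.001]), 0.37)]
large_dish [(array([ 0.636,  0.296, -0.001]), 0.96), (array([0.754, 0.217, 0.002]), 0.86), (array([0.735, 0.323, 0.001]), 0.72), (array([ 0.433, -0.185,  0.006]), 0.63)]
flask [(array([ 0.631,  0.193, -0.004]), 0.68)]
small_dish [(array([ 0.5  , -0.002,  0.003]), 0.72)]
chamber_slide [(array([0.435, 0.203, 0.004]), 0.6)]
large_dish [(array([ 0.634,  0.301, -0.003]), 0.72), (array([ 0.758,  0.213, -0.   ]), 0.67), (array([ 0.428, -0.184,  0.004]), 0.56), (array([0.732, 0.319, 0.003]), 0.53)]
flask [(array([0.634, 0.197, 0.003]), 0.74), (array([ 0.431, -0.186,  0.001]), 0.28)]
```

View pics/w7.png

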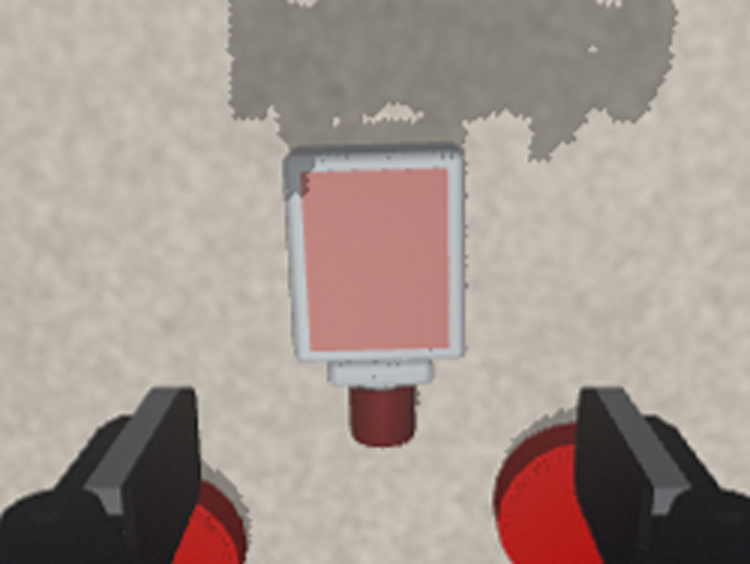

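Flask alone now, squarely aligned: its axis is at column 380 and the finger middle at 388, so I shift 2 mm towards -y. The other three read as seated in their holders.

Scaled: 0.03 m / 0.5 = 0.06, -0.002 m / 0.5 = -0.004.

step_hand:
  rows: {"sx":[0, 0, 0, 0, 0, 0], "sy":[-0.004, 0, 0, 0, 0, 0], "sz":[0.06, 0.06, 0.05, 0.03, 0.012, 0], "ax":[0, 0, 0, 0, 0, 0], "ay":[0, 0, 0, 0, 0, 0], "az":[0, 0, 0, 0, 0, 0]}

```text
time_s: 37.1
tcp_pos: [0.6265, 0.1853, -0.0106]
tcp_rot: [[-0.649, -0.761, -0.001], [-0.761, 0.649, -0.0], [0.001, 0.001, -1.0]]
ft_force: [0.1, -0.2, 0.5]
gripper_width: 0.0683
finger_force: 0.0
```

step_hand:
  rows: {"sx":[0, 0, 0, 0, 0], "sy":[0, 0, 0, 0, 0], "sz":[0, 0, 0, 0, 0], "ax":[0, 0, 0, 0, 0], "ay":[0, 0, 0, 0, 0], "az":[0, 0, 0, 0, 0]}
  finger_gap: 0.045
  force: 45

```text
time_s: 37.6
tcp_pos: [0.6282, 0.1857, -0.0084]
tcp_rot: [[-0.649, -0.761, 0.003], [-0.761, 0.649, 0.001], [-0.003, -0.002, -1.0]]
ft_force: [-0.2, -0.7, 6.0]
gripper_width: 0.052
finger_force: 47.8
```

step_hand:
  rows: {"sx":[0, 0, 0], "sy":[0, 0, 0], "sz":[-0.01, 0, 0], "ax":[0, 0, 0], "ay":[0, 0, 0], "az":[0, 0, 0]}

```text
time_s: 37.9
tcp_pos: [0.6265, 0.1853, -0.0051]
tcp_rot: [[-0.649, -0.761, -0.0], [-0.761, 0.649, -0.0], [0.0, 0.0, -1.0]]
ft_force: [0.1, -0.5, -0.7]
gripper_width: 0.0519
finger_force: 46.9
```

Scaled: -0.025 m / 0.5 = -0.05, -0.02 m / 0.5 = -0.04, 8.1 degrees / 180 = 0.045.

step_hand:
  rows: {"sx":[0, 0, 0, 0, 0, 0, 0, 0, 0, 0], "sy":[0, 0, 0, 0, 0, 0, 0, 0, 0, 0], "sz":[-0.04, -0.05, -0.05, -0.05, -0.04, 0, 0, 0, 0, 0], "ax":[0, 0, 0, 0, 0, 0, 0, 0, 0, 0], "ay":[0, 0, 0, 0, 0, 0, 0, 0, 0, 0], "az":[0, 0, 0, 0, 0, 0.045, 0.045, 0.045, 0.045, 0.045]}

```text
time_s: 38.9
tcp_pos: [0.6262, 0.1852, 0.1093]
tcp_rot: [[-0.989, -0.151, -0.001], [-0.151, 0.989, -0.0], [0.001, -0.0, -1.0]]
ft_force: [-0.8, -0.4, -0.1]
gripper_width: 0.0515
finger_force: 47.2
```

step_hand:
  rows: {"sx":[0.0336, 0.0336, 0.0336, 0.0336, 0.0336, 0.0336, 0.0336, 0.0336], "sy":[-0.0416, -0.0416, -0.0416, -0.0416, -0.0416, -0.0416, -0.0416, -0.0416], "sz":[0, 0, 0, 0, 0, 0, 0, 0], "ax":[0, 0, 0, 0, 0, 0, 0, 0], "ay":[0, 0, 0, 0, 0, 0, 0, 0], "az":[0, 0, 0, 0, 0, 0, 0, 0]}

```text
time_s: 39.7
tcp_pos: [0.519, -0.0009, 0.1096]
tcp_rot: [[-0.988, -0.157, -0.001], [-0.157, 0.988, 0.0], [0.001, 0.0, -1.0]]
ft_force: [-0.4, -0.3, -0.7]
gripper_width: 0.0517
finger_force: 47.2
```

step_hand:
  rows: {"sx":[-0.0106, -0.0106, -0.0106, -0.0106, -0.0106, -0.0106, -0.0106, -0.0106, -0.0106], "sy":[-0.0497, -0.0497, -0.0497, -0.0497, -0.0497, -0.0497, -0.0497, -0.0497, -0.0497], "sz":[0, 0, 0, 0, 0, 0, 0, 0, 0], "ax":[0, 0, 0, 0, 0, 0, 0, 0, 0], "ay":[0, 0, 0, 0, 0, 0, 0, 0, 0], "az":[0, 0, 0, 0, 0, 0, 0, 0, 0]}

```text
time_s: 40.6
tcp_pos: [0.602, -0.2144, 0.1093]
tcp_rot: [[-0.988, -0.157, -0.001], [-0.157, 0.988, 0.001], [0.001, 0.001, -1.0]]
ft_force: [-0.5, 0.0, -0.5]
gripper_width: 0.0517
finger_force: 47.2
```

step_hand:
  rows: {"sx":[0, 0], "sy":[0, 0], "sz":[0, 0], "ax":[0, 0], "ay":[0, 0], "az":[0, 0]}

```text
time_s: 40.8
tcp_pos: [0.6016, -0.2136, 0.1091]
tcp_rot: [[-0.988, -0.156, -0.002], [-0.156, 0.988, 0.001], [0.001, 0.001, -1.0]]
ft_force: [0.4, 0.8, -2.2]
gripper_width: 0.0518
finger_force: 47.2
```

```bash
python3 - <<'E'
from h import *
for c in("wrist","scene","side"):
  k=camera(c)
  if c=="wrist": save(k,"w8",(130,100,380,288),3)
  for n in ("flask","flask_holder","bottle","vial"): print(n,[(np.round(d["location"],3),round(d["confidence"],2)) for d in mark_of(k,n)][:2])
E
```

```text
flask [(array([ 0.611, -0.211,  0.113]), 0.72)]
flask_holder []
bottle [(array([ 0.68 , -0.002, -0.   ]), 0.76)]
vial []
flask [(array([ 0.61 , -0.21 ,  0.117]), 0.6)]
flask_holder [(array([ 0.613, -0.21 ,  0.002]), 0.72)]
bottle [(array([ 0.682, -0.001,  0.003]), 0.86)]
vial [(array([0.546, 0.099, 0.001]), 0.63)]
flask [(array([ 0.611, -0.208,  0.12 ]), 0.58), (array([ 0.432, -0.184,  0.002]), 0.24)]
flask_holder [(array([ 0.615, -0.21 ,  0.   ]), 0.59)]
bottle [(array([ 0.68 , -0.004,  0.003]), 0.97), (array([ 0.548,  0.095, -0.003]), 0.35)]
vial [(array([0.552, 0.094, 0.   ]), 0.46)]
```

View pics/w8.png

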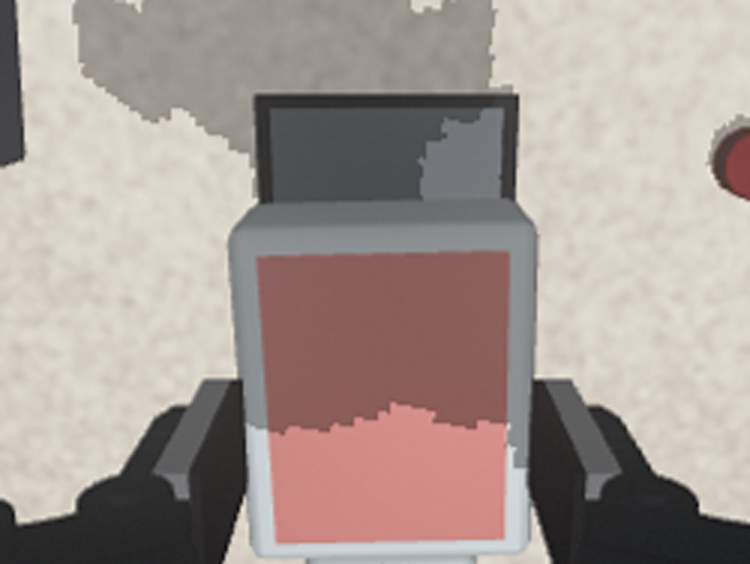

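The flask is held square to its holder, with the holder showing at (387,150) and both axes near column 387. I lower it.

Scaled: 0.03 m / 0.5 = 0.06, -0.0015 m / 0.5 = -0.003.

step_hand:
  rows: {"sx":[-0.003, 0, 0, 0, 0, 0, 0, 0], "sy":[0.002, 0, 0, 0, 0, 0, 0, 0], "sz":[0.06, 0.06, 0.06, 0.032, 0.012, 0.002, 0, 0], "ax":[0, 0, 0, 0, 0, 0, 0, 0], "ay":[0, 0, 0, 0, 0, 0, 0, 0], "az":[0, 0, 0, 0, 0, 0, 0, 0]}

```text
time_s: 42.35
tcp_pos: [0.6047, -0.2128, -0.0018]
tcp_rot: [[-0.988, -0.157, 0.002], [-0.157, 0.988, -0.001], [-0.002, -0.001, -1.0]]
ft_force: [-0.6, 0.3, -0.4]
gripper_width: 0.0515
finger_force: 47.2
```

step_hand:
  rows: {"sx":[0, 0, 0], "sy":[0, 0, 0], "sz":[0.003, 0, 0], "ax":[0, 0, 0], "ay":[0, 0, 0], "az":[0, 0, 0]}

```text
time_s: 42.65
tcp_pos: [0.6037, -0.2124, -0.0042]
tcp_rot: [[-0.988, -0.157, 0.001], [-0.157, 0.988, -0.0], [-0.001, -0.0, -1.0]]
ft_force: [-0.3, -0.6, -0.6]
gripper_width: 0.0517
finger_force: 47.2
```

step_hand:
  rows: {"sx":[0, 0, 0], "sy":[0, 0, 0], "sz":[0.003, 0, 0], "ax":[0, 0, 0], "ay":[0, 0, 0], "az":[0, 0, 0]}

```text
time_s: 42.95
tcp_pos: [0.6038, -0.2124, -0.0054]
tcp_rot: [[-0.988, -0.157, 0.001], [-0.157, 0.988, -0.0], [-0.001, -0.0, -1.0]]
ft_force: [-1.9, -0.1, 5.5]
gripper_width: 0.0517
finger_force: 48.0
```

Scaled: 0.0008 m / 0.5 = 0.0016.

step_hand:
  rows: {"sx":[0, 0], "sy":[0, 0], "sz":[0.0016, 0], "ax":[0, 0], "ay":[0, 0], "az":[0, 0]}

```text
time_s: 43.15
tcp_pos: [0.6039, -0.2125, -0.0055]
tcp_rot: [[-0.988, -0.157, 0.001], [-0.157, 0.988, -0.0], [-0.001, -0.001, -1.0]]
ft_force: [-2.5, 0.9, 10.6]
gripper_width: 0.0517
finger_force: 48.6
```

step_hand:
  rows: {"sx":[0, 0, 0, 0, 0, 0, 0, 0.04, 0.06, 0], "sy":[0, 0, 0, 0, 0, 0, 0, 0, 0, 0], "sz":[0, 0, 0, -0.008, -0.04, -0.06, -0.08, -0.08, -0.06, 0], "ax":[0, 0, 0, 0, 0, 0, 0, 0, 0, 0], "ay":[0, 0, 0, 0, 0, 0, 0, 0, 0, 0], "az":[0, 0, 0, 0, 0, 0, 0, 0, 0, 0]}
  finger_gap: 0.066

```text
time_s: 44.15
tcp_pos: [0.5538, -0.2215, 0.1621]
tcp_rot: [[-0.988, -0.156, 0.005], [-0.156, 0.988, -0.004], [-0.005, -0.004, -1.0]]
ft_force: [0.2, -1.3, -0.3]
gripper_width: 0.0658
finger_force: 0.0
```

```bash
python3 - <<'E'
from h import *
L=[]
for c in("wrist","scene","side"):
  k=camera(c)
  for n in NAMES: print(c,n,[(np.round(d["location"],3),round(d["confidence"],2)) for d in mark_of(k,n) if n!="large_dish" or d["location"][1]<0][:2])
  if c!="wrist":
    X=[proj(k,x) for x in([.612,-.212,0],[.431,-.185,0],[.497,0,0],[.432,.202,0])]
    L.append(np.hstack([cv2.resize(k["pixels"][int(v)-28:int(v)+28,int(u)-35:int(u)+35,::-1],(200,160),interpolation=cv2.INTER_CUBIC) for u,v in X]))
  else: L.append(cv2.resize(k["pixels"][:,:,::-1],(360,270))); L[-1]=np.hstack([L[-1],np.zeros((270,440,3),np.uint8)])
cv2.imwrite("pics/end.png",np.vstack(L))
E
```

```text
wrist small_dish [(array([0.5  , 0.002, 0.   ]), 0.61)]
wrist chamber_slide []
wrist large_dish [(array([ 0.431, -0.182,  0.003]), 0.81)]
wrist flask [(array([ 0.612, -0.212,  0.002]), 0.95)]
wrist flask_holder []
wrist slide_holder []
wrist large_dish_holder []
wrist small_dish_holder [(array([ 0.498,  0.002, -0.003]), 0.79)]
wrist bottle [(array([ 0.679, -0.   ,  0.002]), 0.68)]
wrist vial [(array([ 0.546,  0.095, -0.001]), 0.44)]
scene small_dish [(array([ 0.501, -0.001,  0.002]), 0.7)]
scene chamber_slide [(array([ 0.434,  0.202, -0.001]), 0.68)]
scene large_dish [(array([ 0.433, -0.186,  0.004]), 0.87)]
scene flask [(array([ 0.613, -0.21 , -0.   ]), 0.78), (array([ 0.498,  0.004, -0.0
[... 562 characters left out ...]
.   , 0.004]), 0.64)]
side chamber_slide [(array([0.436, 0.203, 0.004]), 0.75)]
side large_dish [(array([ 0.429, -0.183,  0.002]), 0.8)]
side flask [(array([ 0.609, -0.21 ,  0.003]), 0.6)]
side flask_holder [(array([ 0.613, -0.215, -0.001]), 0.7), (array([0.435, 0.203, 0.005]), 0.37)]
side slide_holder [(array([ 0.431,  0.199, -0.002]), 0.86)]
side large_dish_holder [(array([ 0.431, -0.184,  0.   ]), 0.69), (array([ 0.614, -0.211, -0.   ]), 0.46)]
side small_dish_holder [(array([0.498, 0.002, 0.001]), 0.56), (array([ 0.613, -0.209,  0.004]), 0.16)]
side bottle [(array([ 0.612, -0.206,  0.007]), 0.63), (array([ 0.681, -0.006,  0.002]), 0.61)]
side vial [(array([ 0.551,  0.094, -0.001]), 0.6)]
```

View pics/end.png

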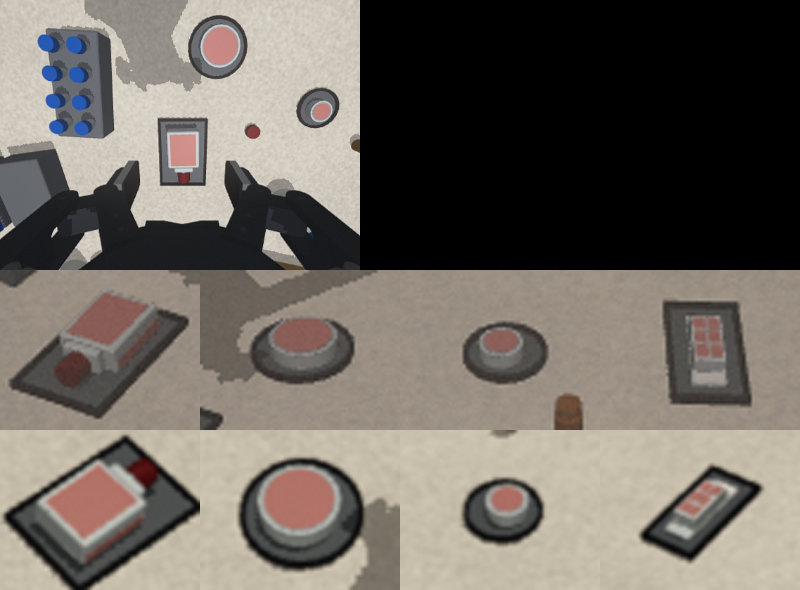

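All four cultures sit flat and centred in their own holders: flask (183,152), large dish (220,46) and small dish (320,110) in the wrist view, slide at right in the crops. The bottle and vial have not moved, and the gripper is clear.

```bash
python3 -c "
from bench import *
print(sign_off())"
```

```text
the job is handed in; nothing more can be done
None
```

The pile is apart, in order from the top down. The final pictures show the small dish, slide, large dish and flask flat and centred in their own holders, with the bottle and vial unmoved; I handed the job in after about 44 s of robot time, and it returned no verdict.

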